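# Fetch the bearing from behind two gearbox parts and put the parts back

### The job

The roller bearing at the back of the perforated rack is wanted for measuring, but two tall gearbox parts stand in the way. First stand both tall parts upright on the black rubber mat; then, with both still there, set the bearing flat in the middle of the raised white disc of the measuring plate; then put the two tall parts back upright in the middle of their own wooden pads on the rack, the gear-footed shaft on the round pad and the square-footed hub on the square pad. Do not tip any of the three over, and do not disturb the big ring gear and the oil bottle lying about.

Things in the scene. Friction and masses are not known exactly. Their poses are not given: they have to be found in the camera images.
- gear_shaft_mid (a point): Tall steel shaft with a round toothed gear as its foot, standing upright. Foot 62 mm in diameter, 22 mm tall; above it a plain round body 44 mm in diameter up to 100 mm, then a stub 20 mm in diameter up to 114 mm, its top. About 0.6 kg. This point is on its axis, 57 mm above its underside (half-way up); z points up along the shaft. At the start it stands on the round pad. Grip it by the 44 mm body.
- flange_hub_mid (a point): Tall steel hub with a square flange as its foot, standing upright. Foot 48 x 48 mm, 20 mm tall, sides along its x and y; above it a plain round body 40 mm in diameter up to its top at 104 mm, with a dark bore in the top. About 0.55 kg. This point is on its axis, 52 mm above its underside (half-way up); z points up. At the start it stands on the square pad. Grip it by the 40 mm body.
- bearing_mid (a point): Roller bearing lying flat on the rack floor behind the two tall parts: steel cylinder 48 mm in diameter, 34 mm tall, a circle of rollers and a dark bore on top. About 0.25 kg. This point is its centre, 17 mm above its underside; z is its axis, up. It is about 66 to 72 mm (plan distance) from the centre of either pad, so there is no room for a gripper until both tall parts are gone.
- rack: Fixed perforated aluminium rack, a plate 170 (x) x 180 (y) x 8 mm with a back stop along its far (+x) edge: 10 mm thick, 180 mm long, its top 40 mm above the bench. Origin: centre of its underside, at bench height; z up; the bearing starts within a few mm of x = +25 mm, y = 0; the pads' centres are at x = -21 mm, y = +48 and -48 mm in this frame (which is on which side varies). The rack stands turned by up to 0.35 rad.
- round_pad: Round flat wooden pad fixed on the rack floor, 72 mm in diameter, 5 mm thick. Home of the gear-footed shaft. Origin: centre of its underside, on the rack floor 8 mm above the bench (its top is 13 mm above the bench); z up.
- square_pad: Square flat wooden pad fixed on the rack floor, 58 x 58 mm, 5 mm thick, its sides along the rack's. Home of the square-footed hub. Origin: centre of its underside, on the rack floor 8 mm above the bench (its top is 13 mm above the bench); z up.
- mat: Black rubber mat fixed flat on the bench at one side of the rack, 220 (x) x 140 (y) x 4 mm. Origin: centre of its underside, at bench height; z up. There is room for both tall parts, one at each end of its long (x) axis.
- plate: Measuring plate fixed on the bench at the other side of the rack: a grey base 110 x 110 x 12 mm with a white round disc 76 mm in diameter and 10 mm thick on it, so the disc's top is 22 mm above the bench. Origin: centre of the underside of the base, at bench height, under the disc's centre; z up.
- ring_gear: Bystander: big dark ring gear lying flat on the bench beyond the rack, 110 mm in diameter, 22 mm tall, loose. Origin: centre of its underside. Leave it alone.
- oil_bottle: Bystander: grey plastic bottle with a black cap standing on the bench beyond the rack, 54 mm in diameter, 130 mm tall, loose. Origin: centre of its underside. Leave it alone.
There are look-alikes about, which are no part of the job. What is shaped like the part that bears gear_shaft_mid but blue is not meant. Leave any pink or purple look-alike of the part that bears flange_hub_mid alone.

How it is judged:
By the outcome, as a careful person would: the job done as asked, in the order asked, and still so for the second after the job is handed in, with the robot touching nothing.
It also fails if it takes over 120 s, if anything falls off the work surface, if the arm or the gripper's body presses on something with over 40 N, if the wrist force passes 120 N, or if a joint passes its speed limit or range.

### The arm

A 6-joint arm with a two-finger parallel gripper is mounted at the origin on the work surface. World frame = base frame: x ahead of the robot, y to its left, z up, the work surface at z = 0. Lengths are in mm, angles in rad, forces in N, time in s.
With the tool pointing down it reaches from about 350 to 875 mm from the base axis. Payload 15.5 kg.
Tool frame: the origin (TCP) lies at the very end of the fingers, on their centre line; the grasp point (between the pads) lies 19 mm behind it (robot.tcp_to_grasp is the distance from the TCP to the grasp point, in mm); z points along the fingers, y is the direction in which the jaws open and shut (so a half turn about z gives the same grasp; the last joint's range is limited). The gripper opens to 85 mm and grips with 20 to 120 N. Pads are 22 mm wide; open, the fingers measure 114 mm over their backs; the gripper's body (76 mm by 85 mm) begins 54 mm behind the grasp point. The pads swing forward as they close: fully open they stand 13 mm farther back than shut.
Start: joints at [1.111, 0.494, 1.345, -0, 1.302, -0.096], TCP at [222.972, 583.875, 231.277] pointing down, gripper open.
Joint ranges: [-2.91, 2.91], [-0.82, 2.16], [0.22, 2.67], [-1.22, 4.37], [0.12, 2.79], [-3.08, 3.08]. Speed limits (rad/s): [1.89, 1.89, 2.57, 3.01, 3.01, 3.01].

### API

Orientations are given as a unit quaternion [x, y, z, w].
In Python, from bench import robot gives the robot as it stands.
- The arm moves only by the shell command python3 -m inch 'ROWS' [FORCE]. ROWS is a JSON object of lists of equal length, an entry for each row: "hand": the closure, from 0 (fully open) to 1 (shut); "xyz": the shift along the world's x, y, z in m, a list of three; "roll": the turn about the world's z in rad. A call has 1 to 5 rows; each row shifts and turns the pose as measured when the row begins; what a row does not reach is not made up. A row lasts 1/12 s, in which the tool goes at most 41.7 mm and 7.16 degrees, less where a joint would pass 70% of its speed; a pose out of reach is approached as far as the arm can. A call is refused whole if a number of a shift passes 0.0417 or a number of a turn 0.125, either way. A call with a gripper value outside its range is refused whole. The fingers move at their own pace and stop on an object; FORCE is the grip in N (left out, the last holds). Time passes only in rows, so rows that do not move let the fingers close. It gives the time, the measured TCP pose, the force and the opening at its end, in the units of the state.
- robot.get_state(): the state, without advancing time (a new reading comes with each control period).
- robot.read_camera(name): name is "scene" or "top"; returns a dict with "image" (400x640x3 uint8, blue, green, red), "z_map" (400x640 float32, mm along the optical axis (not along the pixel's ray), 0 where there is no reading), "fov_y" (degrees; the focal length in pixels is half the picture's height over the tangent of half this angle, whatever the lens; pixels are square), "cx", "cy" (the principal point, pixels), "xyz" and "rotation" of the camera in the world. Camera axes: x right, y up, looking along -z (the intrinsics and any distortion apply to the point x, -y, -z); pixel columns grow to the right and rows downward; lengths in mm; the calibration is good to about 2 mm. A picture is of the moment at which its call begins.
- robot.close_job(): hands the job in, once; it reports no verdict.
The state is a dict: "time_s": time; "q": joint angles; "joint_velocities": joint speeds; "tau": joint torques, N m; "ee_pos": TCP position; "eef_rot": TCP orientation; "force": force on the tool from outside, world axes, zero at the start; "torque": the same for the moment, N m; "grip_width": opening from 0.0 (shut) to 1.0 (fully open).
Only numpy, scipy, OpenCV 4.12 (cv2) and the standard library are available. Lean on these libraries where they do the work, as an engineer would, in place of code of your own. Each camera call takes 0.05 s, during which the arm holds its last target. There are 200 camera calls.

## Working session

There is one attempt and no reset: what is moved stays moved. The work goes in short steps, Python scripts to look and compute and a shell command to move; the robot and the scene stay as the last step left them, time stands still between calls to the robot, and variables do not carry over. Pictures are saved under pics/ and viewed, about 12 in all and at most 16, crops included, and the job is handed in when it is done.

```bash
mkdir -p pics; ls; python3 - <<'E'
from bench import robot
import cv2,numpy as np,pickle
for n in("top","scene"):
    c=robot.read_camera(n); cv2.imwrite(f"pics/{n}0.png",c["image"]); pickle.dump(c,open(f"{n}0.pkl","wb"))
    print({k:(v if k not in("image","z_map") else v.shape) for k,v in c.items()})
print(robot.get_state())
E
```

```text
pics
{'image': (400, 640, 3), 'z_map': (400, 640), 'fov_y': 42.49498267488311, 'cx': 319.52669450040656, 'cy': 196.09633961964312, 'xyz': array([ 442.23603853,    7.34797816, 1132.72634506]), 'rotation': array([-0.05067942,  0.0402724 ,  0.71297767, -0.69819236])}
{'image': (400, 640, 3), 'z_map': (400, 640), 'fov_y': 52.500571026111295, 'cx': 314.93379674253276, 'cy': 196.3488017484186, 'xyz': array([1275.42664675, -322.70169523,  771.38760299]), 'rotation': array([0.34020438, 0.22240031, 0.50592667, 0.76081357])}
{'time_s': 0.1, 'q': array([ 1.11048639e+00,  4.94139413e-01,  1.34608137e+00,  9.36139965e-06,
        1.30250588e+00, -9.55055262e-02]), 'joint_velocities': array([ 0.00087076, -0.00340107, -0.00050056, -0.00169089, -0.00168448,
       -0.00022874]), 'tau': array([ 5.86786537e-04, -8.83573294e+01, -3.84554994e+01, -2.51973870e-04,
        5.30156380e-03,  7.72010594e-05]), 'ee_pos': array([222.82785357, 583.57215538, 230.74432808]), 'eef_rot': array([ 1.81393643e-01,  9.83410405e-01, -5.44014042e-04, -1.59894584e-04]), 'force': array([0.86633368, 0.13596666, 0.31581264]), 'torque': array([-0.00778864, -0.04894386,  0.01816934]), 'grip_width': 1.000052098421322}
```

View pics/top0.png

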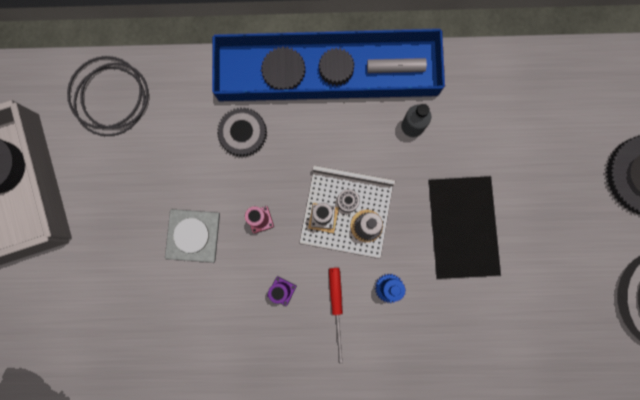

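View pics/scene0.png

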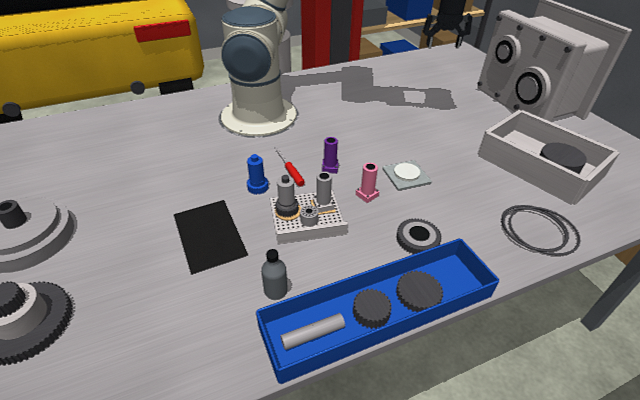

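The top view shows the rack near (347,212) with the hub at (322,213), the shaft at (370,225) and the bearing at (348,200). The mat is at (464,228) and the plate at (191,236). The pink look-alike stands at (257,218), the purple one at (281,291) and the blue one at (390,289). Next I'll measure these from the depth points.

```bash
cat > h.py <<'E'
import numpy as np,cv2,pickle
from scipy.spatial.transform import Rotation as R
def K(c):
    f=200/np.tan(np.radians(c["fov_y"]/2)); return f
def rays(c,u,v):
    f=K(c); d=np.stack([(np.asarray(u)-c["cx"])/f,-(np.asarray(v)-c["cy"])/f,-np.ones_like(np.asarray(u,float))],-1)
    return R.from_quat(c["rotation"]).apply(d.reshape(-1,3)).reshape(d.shape)
def cloud(c):
    v,u=np.mgrid[:400,:640]; return rays(c,u.astype(float),v.astype(float))*c["z_map"][...,None]+c["xyz"]
def onplane(c,u,v,z):
    d=rays(c,np.atleast_1d(np.float64(u)),np.atleast_1d(np.float64(v))); return c["xyz"]+d*((z-c["xyz"][2])/d[...,2])[...,None]
def circ(P):
    A=np.c_[2*P[:,:2],np.ones(len(P))]; s=np.linalg.lstsq(A,(P[:,:2]**2).sum(1),rcond=None)[0]
    return s[:2],np.sqrt(s[2]+s[0]**2+s[1]**2)
def topof(c,P,cen,zlo,zhi,rad):
    m=(np.hypot(P[...,0]-cen[0],P[...,1]-cen[1])<rad)&(P[...,2]>zlo)&(P[...,2]<zhi)
    q=P[m]; 
    if len(q)<5: return None
    hull=cv2.convexHull(q[:,:2].astype(np.float32))[:,0]
    (x,y),r=cv2.minEnclosingCircle(hull)
    return len(q),q.mean(0).round(1),(round(x,1),round(y,1),round(r,1))
E
python3 - <<'E'
from h import *
for n in("top","scene"):
    c=pickle.load(open(f"{n}0.pkl","rb")); P=cloud(c); im=c["image"].astype(int)
    print(n,"bench z",[np.median(P[a:a+10,b:b+10,2]).round(1) for a,b in ((300,200),(330,440),(150,330),(250,560))] if n=="top" else "")
    g=im.max(2); 
    reg=(P[...,0]>250)&(P[...,0]<800)&(abs(P[...,1])<450)
    mats=(reg&(g<25)&(P[...,2]<12)).astype(np.uint8)
    wh=(reg&(im.min(2)>195)&(P[...,2]<40)).astype(np.uint8)
    for nm,m in(("mat",mats),("disc",wh)):
        k,l,s,ce=cv2.connectedComponentsWithStats(m)
        i=1+s[1:,4].argmax(); Q=P[l==i]; 
        print(nm,s[i],Q.mean(0).round(1), "rect",cv2.minAreaRect(Q[:,:2].astype(np.float32)), "z",np.median(Q[:,2]))
    if n=="top":
        for nm,u,v in(("hub",322,213),("shaft",371,225),("bearing",349,200),("pink",257,218),("bottle",422,110),("purple",281,291),("blue",391,289),("ring",242,132)):
            w=P[v-12:v+13,u-12:u+13].reshape(-1,3); print(nm,P[v,u].round(1),"zmax",np.percentile(w[:,2],99).round(1))
    # high points around rack area clusters
    for zl,zh in((108,122),(122,135)):
        m=(reg&(P[...,2]>zl)&(P[...,2]<zh)).astype(np.uint8); k,l,s,ce=cv2.connectedComponentsWithStats(m)
        for i in range(1,k):
            if s[i,4]>8: 
                Q=P[l==i]; print(zl,zh,"px",ce[i].round(0),s[i,4],Q.mean(0).round(1),"encl",[np.round(a,1) for a in cv2.minEnclosingCircle(Q[:,:2].astype(np.float32))])
E
python3 - <<'E'
import cv2
i=cv2.imread('pics/top0.png')[150:280,230:410]; j=cv2.imread('pics/scene0.png')[130:260,240:420]
import numpy as np
cv2.imwrite('pics/crop0.png',np.vstack([cv2.resize(a,None,fx=2.3*1.0,fy=2.3,interpolation=2) for a in(i,j)]))
E
```

```text
top bench z [np.float64(-1.0), np.float64(-1.3), np.float64(-1.3), np.float64(-1.1)]
mat [479 267   3   5   5] [ 421.9 -321.9    3.2] rect ((421.5865173339844, -321.80718994140625), (1.548518419265747, 9.636611938476562), 61.67033004760742) z 2.619280339269608Traceback (most recent call last):
  File "<stdin>", line 11, in <module>
ValueError: attempt to get argmax of an empty sequence
```

View pics/crop0.png

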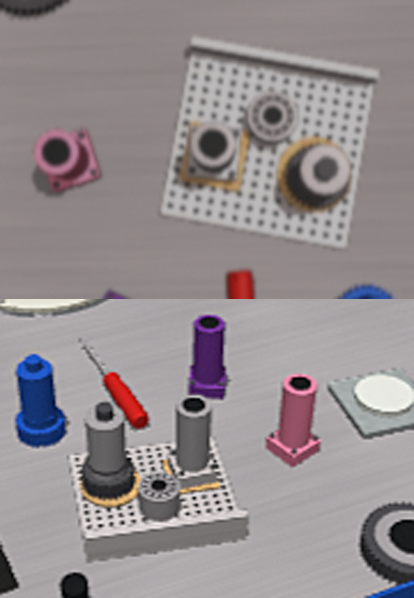

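The crop confirms the layout. The hub stands on the square pad on the left and the shaft on the round pad on the right. The bearing lies behind and between them, and the back stop is along the top. I'll loosen the thresholds.

```bash
python3 - <<'E'
from h import *
for n in("top","scene"):
    c=pickle.load(open(f"{n}0.pkl","rb")); P=cloud(c); im=c["image"].astype(int)
    print("==",n,im[236,191],im[228,464],im[205,310])
    reg=(P[...,0]>250)&(P[...,0]<800)&(abs(P[...,1])<450)
    mats=(reg&(im.max(2)<60)&(P[...,2]<12)).astype(np.uint8)
    wh=(reg&(im.min(2)>165)&(P[...,2]<35)).astype(np.uint8)
    pl=(reg&(P[...,2]>6)&(P[...,2]<60)).astype(np.uint8)
    for nm,m in(("mat",mats),("disc",wh),("mid",pl)):
        k,l,s,ce=cv2.connectedComponentsWithStats(m)
        for i in range(1,k):
            if s[i,4]>150:
                Q=P[l==i]; r=cv2.minAreaRect(Q[:,:2].astype(np.float32)); print(nm,ce[i].round(0),s[i,4],Q.mean(0).round(1),"rect",[np.round(a,1) for a in r],"z",np.median(Q[:,2]).round(1))
    for zl,zh in((95,110),(110,121),(121,135)):
        m=(reg&(P[...,2]>zl)&(P[...,2]<zh)).astype(np.uint8); k,l,s,ce=cv2.connectedComponentsWithStats(m)
        for i in range(1,k):
            if s[i,4]>8: 
                Q=P[l==i]; print(zl,zh,"px",ce[i].round(0),s[i,4],Q.mean(0).round(1),"encl",[np.round(a,1) for a in cv2.minEnclosingCircle(Q[:,:2].astype(np.float32))])
E
```

```text
== top [186 185 187] [23 24 26] [158 161 164]
mat [464. 227.] 6177 [ 512.9 -291.6    2.7] rect [array([ 514.2, -291.9]), array([216.9, 138.4]), np.float64(2.1)] z 2.7
disc [347. 214.] 2149 [546.8 -36.2   6.9] rect [array([545.2, -34.5]), array([177.6, 153.5]), np.float64(78.2)] z 6.9
disc [190. 235.] 897 [508.  304.6  20.8] rect [array([508.2, 304.4]), array([72.7, 71.9]), np.float64(59.5)] z 20.9
mid [242. 132.] 1866 [733.9 192.5  20.9] rect [array([734.9, 193.2]), array([109. , 108.2]), np.float64(88.1)] z 21.2
mid [410. 130.] 168 [ 725.1 -178.4   33.1] rect [array([ 729.2, -181.7]), array([52.4, 23.5]), np.float64(59.8)] z 33.7
mid [347. 210.] 4367 [555.6 -35.8  17.1] rect [array([550.7, -35.5]), array([179.6, 170.4]), np.float64(78.2)] z 9.3
mid [264. 222.] 219 [531.7 143.7  22.9] rect [array([538.3, 154. ]), array([48.2, 48.3]), np.float64(17.7)] z 19.6
mid [192. 236.] 2486 [506.  302.2  14.6] rect [array([506.7, 303.9]), array([110.7, 109.9]), np.float64(85.0)] z 12.6
mid [336. 298.] 657 [366.8  -7.9  20.3] rect [array([341. ,  -9.6]), array([180.7,  25.6]), np.float64(3.3)] z 
[... 3208 characters left out ...]
-84.6]), np.float64(20.5)]
95 110 px [272. 265.] 121 [ 754.7 -194.2  100.7] encl [array([ 749. , -192.5]), np.float64(18.0)]
110 121 px [253. 156.] 33 [ 390.5 -126.   113.1] encl [array([ 390.1, -126.4]), np.float64(10.7)]
110 121 px [323. 177.] 142 [547.8  12.  116.3] encl [array([545.6,  13.7]), np.float64(21.3)]
110 121 px [285. 182.] 125 [527.1 -84.9 113.2] encl [array([522.3, -82.6]), np.float64(22.9)]
110 121 px [272. 261.] 25 [ 756.2 -194.5  116.4] encl [array([ 751.1, -193.9]), np.float64(11.3)]
121 135 px [285. 178.] 44 [523.1 -83.4 125.7] encl [array([521.4, -83.7]), np.float64(10.8)]
121 135 px [272. 255.] 121 [ 749.4 -192.5  128.3] encl [array([ 747.5, -192.1]), np.float64(13.6)]
```

Measured so far:

| Item | Position (mm) |
|---|---|
| Shaft | about (519,-82) |
| Hub | about (543,15) |
| Bearing | about (576,-41) |
| Mat | about (516,-292) |
| Disc | about (509,302) |

The rack yaw is about -11.8°, and the two cameras differ by 3–5 mm. I'll move above the shaft first and then calibrate the gripper against the images.

```bash
python3 -m inch '{"hand":[0,0,0,0,0],"xyz":[[0.0165,-0.037,0],[0.0165,-0.037,0],[0.0165,-0.037,0],[0.0165,-0.037,0],[0.0165,-0.037,0]],"roll":[0.04,0.04,0.04,0.04,0]}' 60
python3 -m inch '{"hand":[0,0,0,0,0],"xyz":[[0.0165,-0.037,0],[0.0165,-0.037,0],[0.0165,-0.037,0],[0.0165,-0.037,0],[0.0165,-0.037,0]],"roll":[0,0,0,0,0]}'
python3 -m inch '{"hand":[0,0,0,0,0],"xyz":[[0.0165,-0.037,0],[0.0165,-0.037,0],[0.0165,-0.037,0],[0.0165,-0.037,0],[0.0165,-0.037,0]],"roll":[0,0,0,0,0]}'
python3 -m inch '{"hand":[0,0],"xyz":[[0,0,0],[0,0,0]],"roll":[0,0]}'
```

```text
time_s: 0.52
ee_pos: [303.3, 397.7, 228.3]
eef_rot: [0.094, 0.996, -0.0, -0.001]
force: [1.6, -0.2, 0.3]
grip_width: 0.999
time_s: 0.93
ee_pos: [385.2, 206.0, 227.8]
eef_rot: [0.093, 0.996, -0.001, -0.001]
force: [1.0, 0.3, -0.3]
grip_width: 0.997
time_s: 1.35
ee_pos: [467.1, 14.2, 227.8]
eef_rot: [0.093, 0.996, -0.001, -0.001]
force: [1.3, 1.7, 1.1]
grip_width: 1.0
time_s: 1.52
ee_pos: [470.0, 7.0, 227.6]
eef_rot: [0.096, 0.995, -0.001, -0.001]
force: [0.2, 0.6, 0.0]
grip_width: 1.001
```

```bash
python3 -m inch '{"hand":[0,0,0,0,0],"xyz":[[0.0165,-0.029,-0.02],[0.0165,-0.029,-0.02],[0.015,-0.028,-0.02],[0,0,0],[0,0,0]],"roll":[0,0,0,0,0]}'
python3 - <<'E'
from bench import robot
from h import *
print(robot.get_state()["ee_pos"])
for n in("top","scene"):
    c=robot.read_camera(n); pickle.dump(c,open(f"{n}1.pkl","wb"))
    cv2.imwrite(f"pics/{n}1.png",cv2.resize(c["image"][100:300,200:440] if n=="top" else c["image"][80:280,180:420],None,fx=2.2,fy=2.2))
    # tips cloud
    P=cloud(c);e=robot.get_state()["ee_pos"]
    m=(np.hypot(P[...,0]-e[0],P[...,1]-e[1])<75)&(P[...,2]>140)
    Q=P[m]
    for z0 in range(150,260,10):
        q=Q[(Q[:,2]>z0)&(Q[:,2]<z0+10)]
        if len(q)>4: print(n,z0,len(q),q.min(0).round(0),q.max(0).round(0))
a=cv2.imread('pics/top1.png');b=cv2.imread('pics/scene1.png');cv2.imwrite('pics/p1.png',cv2.resize(np.hstack([a,b]),(800,333)))
E
```

```text
time_s: 1.93
ee_pos: [519.3, -79.9, 165.2]
eef_rot: [0.095, 0.995, -0.001, -0.0]
force: [-0.5, 0.8, -0.3]
grip_width: 0.996
[519.34161167 -79.87654443 165.19684234]
scene 180 40 [ 514. -139.  181.] [542. -31. 190.]
scene 190 38 [ 514. -140.  191.] [544. -31. 200.]
scene 200 47 [ 506. -139.  200.] [541. -30. 210.]
scene 210 35 [ 516. -140.  210.] [542. -29. 219.]
scene 220 102 [ 499. -154.  220.] [548. -12. 230.]
scene 230 143 [ 499. -154.  230.] [548. -13. 240.]
scene 240 201 [ 497. -153.  240.] [548. -15. 250.]
scene 250 142 [ 504. -154.  250.] [548. -15. 260.]
```

View pics/p1.png

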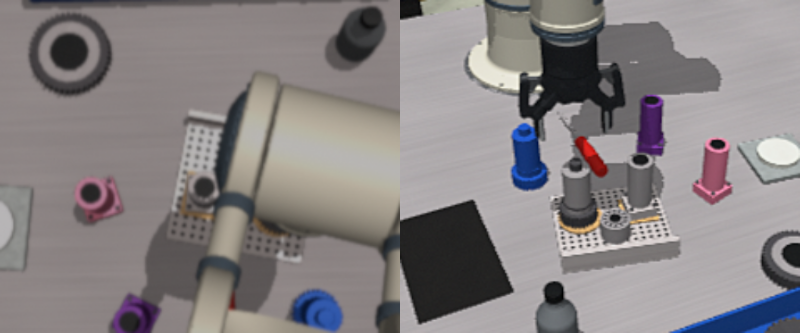

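The view shows the open fingers straddling the shaft. The scene camera reads about 4 mm off at the tool, while the top camera agrees with it, so I'll use top-camera values. I'll descend and grip the shaft.

```bash
python3 -m inch '{"hand":[0,0,0,0,0],"xyz":[[-0.002,0,-0.025],[0,0,-0.025],[0,0,-0.025],[0,0,-0.018],[0,0,0]],"roll":[0,0,0,0,0]}'
python3 -m inch '{"hand":[0,0],"xyz":[[0,0,-0.003],[0,0,0]],"roll":[0,0]}'
```

```text
time_s: 2.45
ee_pos: [517.7, -73.1, 75.1]
eef_rot: [0.091, 0.996, -0.001, 0.004]
force: [-1.1, 0.5, -0.4]
grip_width: 1.001
time_s: 2.62
ee_pos: [517.5, -71.2, 73.4]
eef_rot: [0.09, 0.996, -0.001, 0.004]
force: [-0.8, -0.9, -0.0]
grip_width: 1.001
```

```bash
python3 -m inch '{"hand":[0,0,0,0],"xyz":[[0,-0.005,-0.003],[0,-0.003,-0.004],[0,0,0],[0,0,0]],"roll":[0,0,0,0]}'
python3 -m inch '{"hand":[0,0],"xyz":[[0,0,0],[0,0,0]],"roll":[0,0]}'
python3 -c "
from bench import robot;s=robot.get_state();print(s['q'],s['tau'],s['joint_velocities'])"
```

```text
time_s: 2.95
ee_pos: [519.4, -79.7, 69.7]
eef_rot: [0.089, 0.996, -0.002, 0.007]
force: [1.5, 0.3, -0.1]
grip_width: 0.996
time_s: 3.12
ee_pos: [519.8, -80.1, 70.3]
eef_rot: [0.09, 0.996, -0.002, 0.008]
force: [0.2, -0.4, -0.6]
grip_width: 1.003
[-2.65828915e-01  5.73299512e-01  1.76861426e+00 -1.41865729e-03
  7.83680626e-01 -1.65613735e+00] [-4.47019853e-02 -7.89498281e+01 -2.20170200e+01 -1.02293523e-02
 -1.28145805e-01 -1.27775146e-02] [-0.0045542  -0.00529452 -0.00231676 -0.00024142  0.00229457  0.00129094]
```

```bash
python3 -m inch '{"hand":[0,0,0,0],"xyz":[[-0.0015,0,-0.003],[0,0,-0.003],[0,0,0],[0,0,0]],"roll":[0,0,0,0]}'
python3 -m inch '{"hand":[0.3,0.5,0.7,0.8,0.8],"xyz":[[0,0,0],[0,0,0],[0,0,0],[0,0,0],[0,0,0]],"roll":[0,0,0,0,0]}' 60
python3 -m inch '{"hand":[0.8,0.8,0.8,0.8,0.8],"xyz":[[0,0,0],[0,0,0],[0,0,0],[0,0,0],[0,0,0]],"roll":[0,0,0,0,0]}'
```

```text
time_s: 3.45
ee_pos: [518.2, -80.2, 63.9]
eef_rot: [0.09, 0.996, -0.002, 0.008]
force: [-0.1, 0.4, -0.2]
grip_width: 0.999
time_s: 3.87
ee_pos: [518.1, -80.0, 63.9]
eef_rot: [0.09, 0.996, -0.002, 0.008]
force: [-0.8, -1.2, -1.9]
grip_width: 0.497
time_s: 4.28
ee_pos: [518.1, -80.0, 63.9]
eef_rot: [0.09, 0.996, -0.002, 0.008]
force: [-0.6, -0.5, 0.8]
grip_width: 0.503
```

The opening stopped at 0.50 (about 43 mm) with almost no side force, so the shaft is held and centred. I'll lift it and carry it to the mat, aiming for (572,-292).

```bash
python3 -m inch '{"hand":[0.8,0.8,0.8,0.8,0.8],"xyz":[[0,0,0.008],[0,0,0.012],[0,0,0.012],[0,0,0.012],[0,0,0.006]],"roll":[0,0,0,0,0]}'
python3 -m inch '{"hand":[0.8,0.8,0.8,0.8,0.8],"xyz":[[0.002,-0.008,0],[0.005,-0.018,0],[0.006,-0.022,0],[0.006,-0.022,0],[0.006,-0.022,0]],"roll":[0,0,0,0,0]}'
python3 -m inch '{"hand":[0.8,0.8,0.8,0.8,0.8],"xyz":[[0.006,-0.022,0],[0.006,-0.022,0],[0.005,-0.018,0],[0.003,-0.01,0],[0,0,0]],"roll":[0,0,0,0,0]}'
```

```text
time_s: 4.7
ee_pos: [515.8, -79.3, 115.2]
eef_rot: [0.09, 0.996, -0.001, 0.005]
force: [0.4, 0.1, -4.2]
grip_width: 0.502
time_s: 5.12
ee_pos: [540.1, -172.1, 116.3]
eef_rot: [0.087, 0.996, -0.001, 0.004]
force: [0.7, 0.3, -5.0]
grip_width: 0.504
time_s: 5.53
ee_pos: [560.5, -254.2, 113.8]
eef_rot: [0.089, 0.996, -0.001, 0.004]
force: [-0.9, -0.9, -5.0]
grip_width: 0.501
```

```bash
python3 -m inch '{"hand":[0.8,0.8,0.8,0.8,0.8],"xyz":[[0.004,-0.012,0],[0.004,-0.013,0],[0.004,-0.012,0],[0,0,-0.008],[0,0,-0.01]],"roll":[0,0,0,0,0]}'
python3 -m inch '{"hand":[0.8,0.8,0.8,0.8,0.8],"xyz":[[0,0,-0.01],[0,0,-0.01],[0,0,-0.01],[0,0,-0.004],[0,0,0]],"roll":[0,0,0,0,0]}'
```

```text
time_s: 5.95
ee_pos: [572.8, -292.7, 95.2]
eef_rot: [0.089, 0.996, -0.001, 0.003]
force: [0.5, -0.3, -5.3]
grip_width: 0.501
time_s: 6.37
ee_pos: [571.2, -290.4, 55.0]
eef_rot: [0.088, 0.996, 0.0, 0.002]
force: [-6.5, 0.4, 25.2]
grip_width: 0.503
```

```bash
python3 - <<'E'
from bench import robot
from h import *
c=robot.read_camera("scene"); P=cloud(c); print(robot.get_state()["ee_pos"])
cv2.imwrite("pics/s2.png",cv2.resize(c["image"][100:300,150:400],None,fx=2,fy=2))
E
```

```text
[ 571.2913312  -290.53467425   55.2016446 ]
```

View pics/s2.png

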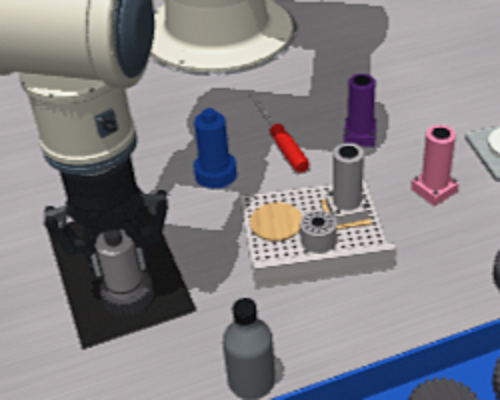

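The picture shows the shaft upright on the mat's far half and touching it, with 25 N of contact force. I'll relieve that, open and retreat.

```bash
python3 -m inch '{"hand":[0.8,0.8],"xyz":[[0,0,0.001],[0,0,0]],"roll":[0,0]}'
python3 -m inch '{"hand":[0.4,0.3,0.2,0,0],"xyz":[[0,0,0],[0,0,0],[0,0,0],[0,0,0],[0,0,0]],"roll":[0,0,0,0,0]}'
python3 -m inch '{"hand":[0,0,0,0,0],"xyz":[[0,0,0],[0,0,0],[0,0,0.01],[0,0,0.02],[0,0,0.02]],"roll":[0,0,0,0,0]}'
python3 -m inch '{"hand":[0,0,0,0,0],"xyz":[[0,0,0.02],[0,0,0.02],[0,0,0.015],[0,0,0.005],[0,0,0]],"roll":[0,0,0,0,0]}'
```

```text
time_s: 6.58
ee_pos: [571.3, -290.1, 55.9]
eef_rot: [0.088, 0.996, 0.0, 0.002]
force: [0.3, 0.1, -4.5]
grip_width: 0.501
time_s: 7.0
ee_pos: [572.1, -290.0, 56.7]
eef_rot: [0.088, 0.996, -0.0, 0.002]
force: [-0.9, 0.2, -0.0]
grip_width: 0.998
time_s: 7.42
ee_pos: [570.0, -288.8, 105.4]
eef_rot: [0.088, 0.996, 0.002, -0.001]
force: [0.7, -0.3, 0.8]
grip_width: 1.005
time_s: 7.83
ee_pos: [571.2, -289.6, 175.7]
eef_rot: [0.088, 0.996, -0.0, 0.003]
force: [-0.8, 0.2, -0.2]
grip_width: 1.001
```

```bash
python3 -m inch '{"hand":[0,0,0,0,0],"xyz":[[-0.002,0.02,0],[-0.0035,0.035,0],[-0.0035,0.035,0],[-0.0035,0.035,0],[-0.0035,0.035,0]],"roll":[0,-0.01,-0.01,-0.01,0]}'
python3 -m inch '{"hand":[0,0,0,0,0],"xyz":[[-0.0035,0.035,0],[-0.0035,0.035,0],[-0.0035,0.035,0],[-0.002,0.02,0],[0,0,0]],"roll":[0,0,0,0,0]}'
python3 -m inch '{"hand":[0,0],"xyz":[[0,0.005,0],[0,0,0]],"roll":[0,0]}'
python3 -c "
from bench import robot
from h import *
c=robot.read_camera('top');P=cloud(c);cv2.imwrite('pics/t2.png',c['image'])
for n,ce in(('shaft',(572,-290)),('hub',(541,16.5))): print(n,topof(c,P,ce,94,122,40))"
```

```text
time_s: 8.25
ee_pos: [553.8, -131.1, 173.4]
eef_rot: [0.107, 0.994, -0.001, 0.003]
force: [1.5, -1.1, -0.3]
grip_width: 1.003
time_s: 8.67
ee_pos: [535.8, 5.4, 169.6]
eef_rot: [0.106, 0.994, -0.0, -0.001]
force: [-0.5, 0.5, -0.5]
grip_width: 0.997
time_s: 8.83
ee_pos: [534.9, 11.8, 168.5]
eef_rot: [0.105, 0.994, -0.0, -0.002]
force: [0.9, 0.2, -0.4]
grip_width: 1.004
shaft (381, array([ 568.8, -287.8,  105.7]), (570.0, -289.7, 22.2))
hub None
```

```bash
python3 -m inch '{"hand":[0,0,0,0,0],"xyz":[[0.006,0.0045,-0.008],[0,0,-0.012],[0,0,-0.012],[0,0,-0.01],[0,0,0]],"roll":[0,0,0,0,0]}'
python3 -m inch '{"hand":[0,0,0,0,0],"xyz":[[0,0,-0.01],[0,0,-0.012],[0,0,-0.012],[0,0,-0.01],[0,0,0]],"roll":[0,0,0,0,0]}'
```

```text
time_s: 9.3
ee_pos: [544.2, 12.2, 122.9]
eef_rot: [0.108, 0.994, -0.001, -0.0]
force: [-1.1, -0.6, -0.0]
grip_width: 1.0
time_s: 9.72
ee_pos: [546.8, 9.1, 76.3]
eef_rot: [0.11, 0.994, -0.001, 0.0]
force: [-0.3, -0.3, -0.5]
grip_width: 1.001
```

Position drifts a little during descents, so I'll correct it before closing.

```bash
python3 -m inch '{"hand":[0,0,0,0],"xyz":[[-0.003,0.004,-0.005],[-0.003,0.004,-0.006],[0,0,-0.004],[0,0,0]],"roll":[0,0,0,0]}'
python3 -m inch '{"hand":[0,0],"xyz":[[0,0,0],[0,0,0]],"roll":[0,0]}'
```

```text
time_s: 10.05
ee_pos: [541.1, 17.3, 60.7]
eef_rot: [0.111, 0.994, -0.001, 0.001]
force: [0.3, 0.4, -0.7]
grip_width: 1.001
time_s: 10.22
ee_pos: [541.1, 17.6, 60.9]
eef_rot: [0.111, 0.994, -0.001, 0.001]
force: [-0.1, 0.1, -0.3]
grip_width: 1.0
```

```bash
python3 -m inch '{"hand":[0.3,0.5,0.7,0.8,0.8],"xyz":[[0,-0.001,0],[0,0,0],[0,0,0],[0,0,0],[0,0,0]],"roll":[0,0,0,0,0]}' 60
python3 -m inch '{"hand":[0.8,0.8,0.8,0.8,0.8],"xyz":[[0,0,0],[0,0,0],[0,0,0],[0,0,0],[0,0,0]],"roll":[0,0,0,0,0]}'
python3 -m inch '{"hand":[0.8,0.8,0.8,0.8,0.8],"xyz":[[0,0,0.008],[0,0,0.012],[0,0,0.012],[0,0,0.012],[0,0,0.006]],"roll":[0,0,0,0,0]}'
```

```text
time_s: 10.63
ee_pos: [541.9, 16.5, 62.1]
eef_rot: [0.111, 0.994, -0.001, 0.002]
force: [-0.4, 0.9, -2.2]
grip_width: 0.453
time_s: 11.05
ee_pos: [541.9, 16.5, 62.1]
eef_rot: [0.111, 0.994, -0.001, 0.002]
force: [0.3, 1.2, -0.3]
grip_width: 0.46
time_s: 11.47
ee_pos: [539.1, 16.5, 112.9]
eef_rot: [0.111, 0.994, -0.001, -0.002]
force: [-0.5, 0.1, -6.8]
grip_width: 0.456
```

```bash
python3 -m inch '{"hand":[0.8,0.8,0.8,0.8,0.8],"xyz":[[-0.002,-0.008,0],[-0.005,-0.018,0],[-0.006,-0.022,0],[-0.006,-0.022,0],[-0.006,-0.022,0]],"roll":[0,0,0,0,0]}'
python3 -m inch '{"hand":[0.8,0.8,0.8,0.8,0.8],"xyz":[[-0.006,-0.022,0],[-0.006,-0.022,0],[-0.006,-0.022,0],[-0.006,-0.022,0],[-0.006,-0.022,0]],"roll":[0,0,0,0,0]}'
python3 -m inch '{"hand":[0.8,0.8,0.8,0.8,0.8],"xyz":[[-0.006,-0.022,0],[-0.006,-0.022,0],[-0.006,-0.022,0],[-0.003,-0.01,0],[0,0,0]],"roll":[0,0,0,0,0]}'
```

```text
time_s: 11.88
ee_pos: [513.3, -76.2, 114.0]
eef_rot: [0.108, 0.994, -0.001, -0.001]
force: [0.3, -0.6, -6.2]
grip_width: 0.455
time_s: 12.3
ee_pos: [478.3, -192.6, 112.3]
eef_rot: [0.108, 0.994, -0.0, -0.003]
force: [1.0, 0.3, -6.4]
grip_width: 0.452
time_s: 12.72
ee_pos: [452.0, -277.1, 110.5]
eef_rot: [0.11, 0.994, -0.0, -0.004]
force: [-0.3, -0.1, -5.8]
grip_width: 0.457
```

```bash
python3 -m inch '{"hand":[0.8,0.8,0.8,0.8,0.8],"xyz":[[0,-0.008,0],[0,-0.006,0],[0,0,-0.01],[0,0,-0.012],[0,0,-0.01]],"roll":[0,0,0,0,0]}'
python3 -m inch '{"hand":[0.8,0.8,0.8],"xyz":[[0,0,-0.008],[0,0,-0.004],[0,0,0]],"roll":[0,0,0]}'
```

```text
time_s: 13.13
ee_pos: [452.6, -291.6, 77.5]
eef_rot: [0.109, 0.994, -0.0, -0.003]
force: [-0.2, 0.4, -7.1]
grip_width: 0.453
time_s: 13.38
ee_pos: [452.1, -289.0, 61.4]
eef_rot: [0.108, 0.994, 0.001, -0.005]
force: [-1.0, 0.2, -6.9]
grip_width: 0.455
```

```bash
python3 -m inch '{"hand":[0.8,0.8,0.8,0.8,0.8],"xyz":[[0,0,-0.003],[0,0,-0.003],[0,0,-0.001],[0,0,0],[0,0,0]],"roll":[0,0,0,0,0]}'
```

```text
time_s: 13.8
ee_pos: [452.7, -288.6, 54.2]
eef_rot: [0.108, 0.994, 0.001, -0.005]
force: [-0.7, -0.4, -6.0]
grip_width: 0.46
```

```bash
python3 -m inch '{"hand":[0.8,0.8,0.8],"xyz":[[0,0,-0.001],[0,0,0],[0,0,0]],"roll":[0,0,0]}'
```

```text
time_s: 14.05
ee_pos: [453.0, -288.9, 53.7]
eef_rot: [0.108, 0.994, 0.0, -0.004]
force: [-1.0, -1.2, -6.3]
grip_width: 0.455
```

```bash
python3 -m inch '{"hand":[0.8,0.8,0.8],"xyz":[[0,0,-0.0012],[0,0,0],[0,0,0]],"roll":[0,0,0]}'
```

```text
time_s: 14.3
ee_pos: [453.2, -289.1, 53.6]
eef_rot: [0.108, 0.994, 0.0, -0.004]
force: [-0.2, 0.4, -6.3]
grip_width: 0.46
```

```bash
python3 -m inch '{"hand":[0.8,0.8,0.8],"xyz":[[0,0,-0.0025],[0,0,0],[0,0,0]],"roll":[0,0,0]}'
```

```text
time_s: 14.55
ee_pos: [453.4, -288.5, 53.4]
eef_rot: [0.108, 0.994, -0.0, -0.003]
force: [0.6, -0.0, -6.3]
grip_width: 0.452
```

```bash
python3 -m inch '{"hand":[0.8,0.8,0.8],"xyz":[[0,0,-0.002],[0,0,-0.0015],[0,0,0]],"roll":[0,0,0]}'
```

```text
time_s: 14.8
ee_pos: [453.4, -288.7, 53.2]
eef_rot: [0.108, 0.994, -0.001, -0.002]
force: [0.4, -0.3, -6.0]
grip_width: 0.452
```

```bash
python3 -m inch '{"hand":[0.8,0.8,0.8,0.8],"xyz":[[0,0,-0.003],[0,0,-0.002],[0,0,-0.001],[0,0,0]],"roll":[0,0,0,0]}'
```

```text
time_s: 15.13
ee_pos: [453.8, -288.9, 52.3]
eef_rot: [0.108, 0.994, -0.002, -0.0]
force: [-0.1, -0.1, -6.2]
grip_width: 0.456
```

```bash
python3 -m inch '{"hand":[0.8,0.8,0.8,0.8],"xyz":[[0,0,-0.004],[0,0,-0.002],[0,0,0],[0,0,0]],"roll":[0,0,0,0]}'
python3 - <<'E'
from bench import robot
from h import *
for n in("top","scene"):
    c=robot.read_camera(n);P=cloud(c)
    if n=="scene": cv2.imwrite("pics/s3.png",cv2.resize(c["image"][150:270,140:340],None,fx=3,fy=3))
    print(n,topof(c,P,(453,-289),90,112,22))
E
```

```text
time_s: 15.47
ee_pos: [455.0, -289.9, 49.2]
eef_rot: [0.108, 0.994, -0.003, 0.002]
force: [-1.7, 1.0, -0.1]
grip_width: 0.457
top None
scene (96, array([ 463. , -292.3,  105.6]), (459.0, -292.3, 18.5))
```

View pics/s3.png

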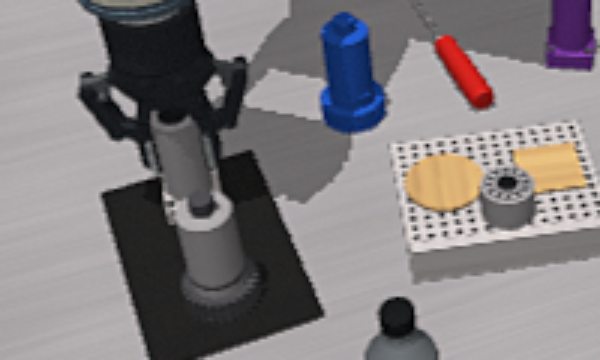

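The hub's weight is now on the mat, with the force near 0, and both parts stand upright. I'll release and go up.

```bash
python3 -m inch '{"hand":[0.4,0.3,0.2,0,0],"xyz":[[0,0,0],[0,0,0],[0,0,0],[0,0,0],[0,0,0]],"roll":[0,0,0,0,0]}'
python3 -m inch '{"hand":[0,0,0,0,0],"xyz":[[0,0,0],[0,0,0],[0,0,0.01],[0,0,0.015],[0,0,0.015]],"roll":[0,0,0,0,0]}'
python3 -m inch '{"hand":[0,0,0,0,0],"xyz":[[0,0,0.02],[0,0,0.02],[0,0,0.02],[0,0,0.01],[0,0,0]],"roll":[0,0,0,0,0]}'
python3 -m inch '{"hand":[0,0,0,0,0],"xyz":[[-0.005,0.02,0],[-0.01,0.035,0],[-0.01,0.035,0],[-0.01,0.035,0],[-0.005,0.02,0]],"roll":[0,0,0,0,0]}'
python3 - <<'E'
from bench import robot
from h import *
c=robot.read_camera("top");P=cloud(c);cv2.imwrite("pics/t3.png",c["image"][150:290,280:520]);pickle.dump(c,open("top3.pkl","wb"))
cv2.imwrite("pics/t3.png",cv2.resize(c["image"][150:290,280:520],None,fx=3,fy=3))
print(topof(c,P,(454,-289),90,112,30),topof(c,P,(570,-290),94,112,30),"bearing",topof(c,P,(575,-41),30,50,32))
hsv=cv2.cvtColor(c["image"],cv2.COLOR_BGR2HSV)
m=((hsv[...,1]>90)&(hsv[...,0]>8)&(hsv[...,0]<28)&(P[...,2]>5)&(P[...,2]<20)).astype(np.uint8)
k,l,s,ce=cv2.connectedComponentsWithStats(m)
for i in range(1,k):
    if s[i,4]>60:
        Q=P[l==i]; print(ce[i].round(),s[i,4],Q.mean(0).round(1),[np.round(a,1) for a in cv2.minAreaRect(Q[:,:2].astype(np.float32))],cv2.minEnclosingCircle(Q[:,:2].astype(np.float32)))
E
```

```text
time_s: 15.98
ee_pos: [455.5, -290.4, 48.1]
eef_rot: [0.108, 0.994, -0.003, 0.002]
force: [-0.3, -0.0, -0.7]
grip_width: 1.001
time_s: 16.4
ee_pos: [454.1, -289.3, 87.7]
eef_rot: [0.108, 0.994, -0.002, -0.0]
force: [0.6, -0.4, 0.2]
grip_width: 0.999
time_s: 16.82
ee_pos: [454.4, -289.5, 167.0]
eef_rot: [0.108, 0.994, -0.003, 0.001]
force: [-0.5, -0.5, 1.0]
grip_width: 0.997
time_s: 17.23
ee_pos: [413.6, -144.5, 168.0]
eef_rot: [0.111, 0.994, -0.005, 0.004]
force: [-0.1, -0.0, 0.3]
grip_width: 1.0
(124, array([ 462.1, -293.5,  106.4]), (457.1, -292.3, 19.5)) (299, array([ 568.7, -287.1,  102.6]), (569.2, -289.7, 22.2)) bearing (394, array([573. , -38.4,  41.1]), (573.4, -38.6, 23.9))
[323. 218.] 646 [539.7  15.4  11.8] [array([539.6,  15.4]), array([55.9, 57.4]), np.float64(78.2)] ((540.3850708007812, 14.686965942382812), 37.93840026855469)
[366. 226.] 783 [520.5 -78.   11.7] [array([520.4, -78.1]), array([67.4, 68.2]), np.float64(74.8)] ((520.2583618164062, -78.11707305908203), 34.99840545654297)
```

View pics/t3.png

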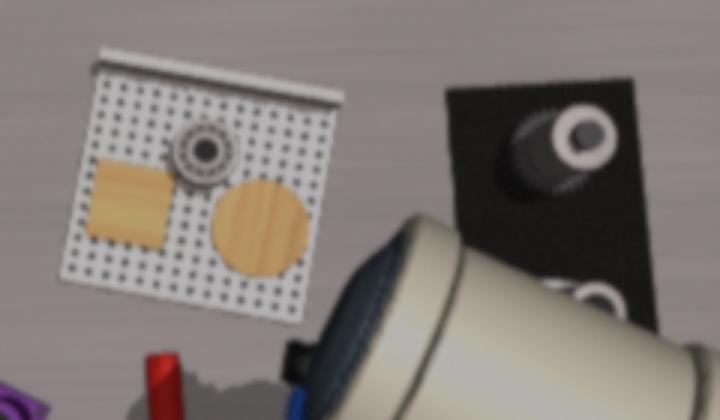

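The top view shows both parts upright on the mat and the pads clear. The square pad is at (539.6,15.4), the round pad at (520.4,-78.1) and the bearing at (573.4,-38.6). Next is the bearing.

```bash
python3 -m inch '{"hand":[0,0,0,0,0],"xyz":[[0.015,0.008,0],[0.025,0.016,0],[0.025,0.016,0],[0.025,0.016,0],[0.025,0.016,0]],"roll":[0,0,0,0,0]}'
python3 -m inch '{"hand":[0,0,0,0,0],"xyz":[[0.02,0.012,0],[0.01,0.006,-0.01],[0.005,0.002,-0.01],[0,0,0],[0,0,0]],"roll":[0,0,0,0,0]}'
```

```text
time_s: 17.7
ee_pos: [524.6, -65.7, 167.4]
eef_rot: [0.111, 0.994, -0.004, 0.001]
force: [-0.1, -1.0, 0.9]
grip_width: 1.002
time_s: 18.12
ee_pos: [564.6, -41.3, 144.9]
eef_rot: [0.109, 0.994, -0.004, 0.001]
force: [0.1, -1.5, 0.6]
grip_width: 0.999
```

```bash
python3 -m inch '{"hand":[0.24,0.24,0.24,0.24,0.24],"xyz":[[0.008,0.002,0],[0,0,-0.012],[0,0,-0.015],[0,0,-0.015],[0,0,-0.01]],"roll":[0,0,0,0,0]}'
python3 -m inch '{"hand":[0.24,0.24,0.24,0.24,0.24],"xyz":[[0,0,-0.01],[0,0,-0.014],[0,0,-0.014],[0,0,-0.01],[0,0,0]],"roll":[0,0,0,0,0]}'
```

```text
time_s: 18.53
ee_pos: [573.2, -42.2, 94.8]
eef_rot: [0.111, 0.994, -0.004, 0.003]
force: [-0.2, -0.5, -0.6]
grip_width: 0.759
time_s: 18.95
ee_pos: [572.7, -43.9, 43.9]
eef_rot: [0.112, 0.994, -0.004, 0.003]
force: [-0.8, -0.0, -0.5]
grip_width: 0.76
```

```bash
python3 -m inch '{"hand":[0.24,0.24,0.24,0.24,0.24],"xyz":[[0,0.003,0],[0,0.002,-0.005],[0,0,-0.008],[0,0,-0.006],[0,0,0]],"roll":[0,0,0,0,0]}'
python3 -m inch '{"hand":[0.24,0.24],"xyz":[[0,0,0],[0,0,0]],"roll":[0,0]}'
```

```text
time_s: 19.37
ee_pos: [573.7, -38.7, 25.1]
eef_rot: [0.112, 0.994, -0.004, 0.004]
force: [-0.8, -0.2, 0.5]
grip_width: 0.757
time_s: 19.53
ee_pos: [573.7, -38.7, 24.8]
eef_rot: [0.112, 0.994, -0.004, 0.004]
force: [-0.5, 0.8, -1.0]
grip_width: 0.758
```

```bash
python3 -m inch '{"hand":[0.24,0.24,0.24,0.24,0.24],"xyz":[[0,0,-0.005],[0,0,-0.005],[0,0,-0.004],[0,0,0],[0,0,0]],"roll":[0,0,0,0,0]}'
python3 -m inch '{"hand":[0.24,0.24,0.24],"xyz":[[0,0,-0.003],[0,0,0],[0,0,0]],"roll":[0,0,0]}'
```

```text
time_s: 19.95
ee_pos: [574.1, -38.8, 9.8]
eef_rot: [0.112, 0.994, -0.004, 0.004]
force: [0.3, -0.3, -0.0]
grip_width: 0.755
time_s: 20.2
ee_pos: [574.1, -38.8, 6.5]
eef_rot: [0.112, 0.994, -0.004, 0.004]
force: [-0.7, -0.4, 1.0]
grip_width: 0.764
```

```bash
python3 -m inch '{"hand":[0.4,0.6,0.7,0.8,0.8],"xyz":[[0,0,0],[0,0,0],[0,0,0],[0,0,0],[0,0,0]],"roll":[0,0,0,0,0]}' 45
python3 -m inch '{"hand":[0.8,0.8,0.8],"xyz":[[0,0,0],[0,0,0],[0,0,0]],"roll":[0,0,0]}'
```

```text
time_s: 20.62
ee_pos: [574.0, -38.8, 6.9]
eef_rot: [0.112, 0.994, -0.004, 0.004]
force: [-0.1, -0.0, -2.8]
grip_width: 0.546
time_s: 20.87
ee_pos: [574.0, -38.8, 6.8]
eef_rot: [0.112, 0.994, -0.004, 0.004]
force: [-0.4, -0.3, -1.0]
grip_width: 0.552
```

```bash
python3 -m inch '{"hand":[0.8,0.8,0.8,0.8,0.8],"xyz":[[0,0,0.008],[0,0,0.012],[0,0,0.02],[0,0,0.02],[0,0,0.02]],"roll":[0,0,0,0,0]}'
python3 -m inch '{"hand":[0.8,0.8,0.8,0.8,0.8],"xyz":[[0,0,0.02],[0,0,0.02],[0,0,0.02],[0,0,0.015],[0,0,0]],"roll":[0,0,0,0,0]}'
python3 -m inch '{"hand":[0.8,0.8,0.8,0.8,0.8],"xyz":[[-0.002,0.01,0.003],[-0.004,0.02,0.003],[-0.005,0.026,0],[-0.005,0.026,0],[-0.005,0.026,0]],"roll":[0,0,0,0,0]}'
```

```text
time_s: 21.28
ee_pos: [571.0, -38.4, 88.9]
eef_rot: [0.112, 0.994, -0.004, 0.0]
force: [0.7, -0.2, -2.2]
grip_width: 0.545
time_s: 21.7
ee_pos: [571.5, -38.3, 177.2]
eef_rot: [0.112, 0.994, -0.004, 0.004]
force: [0.4, -0.9, -3.1]
grip_width: 0.55
time_s: 22.12
ee_pos: [548.8, 70.5, 184.2]
eef_rot: [0.115, 0.993, -0.005, 0.005]
force: [0.5, 0.5, -2.4]
grip_width: 0.551
```

```bash
python3 -m inch '{"hand":[0.8,0.8,0.8,0.8,0.8],"xyz":[[-0.0045,0.026,0],[-0.0045,0.026,0],[-0.0045,0.026,0],[-0.0045,0.026,0],[-0.0045,0.026,0]],"roll":[0,0,0,0,0]}'
python3 -m inch '{"hand":[0.8,0.8,0.8,0.8,0.8],"xyz":[[-0.0045,0.026,0],[-0.0045,0.024,0],[-0.003,0.018,0],[-0.002,0.01,0],[0,0,0]],"roll":[0,0,0,0,0]}'
```

```text
time_s: 22.53
ee_pos: [519.8, 208.5, 181.4]
eef_rot: [0.116, 0.993, -0.005, 0.002]
force: [0.7, -1.0, -3.5]
grip_width: 0.554
time_s: 22.95
ee_pos: [498.6, 296.1, 178.3]
eef_rot: [0.113, 0.994, -0.006, -0.001]
force: [0.1, -0.1, -3.4]
grip_width: 0.55
```

```bash
python3 -m inch '{"hand":[0.8,0.8,0.8,0.8,0.8],"xyz":[[0.004,0.003,-0.012],[0.004,0.003,-0.016],[0,0,-0.016],[0,0,-0.016],[0,0,-0.01]],"roll":[0,0,0,0,0]}'
python3 -m inch '{"hand":[0.8,0.8,0.8,0.8,0.8],"xyz":[[0,0,-0.014],[0,0,-0.014],[0,0,-0.012],[0,0,-0.008],[0,0,0]],"roll":[0,0,0,0,0]}'
```

```text
time_s: 23.37
ee_pos: [508.1, 300.2, 103.9]
eef_rot: [0.114, 0.994, -0.006, -0.0]
force: [-1.4, -1.4, -2.6]
grip_width: 0.551
time_s: 23.78
ee_pos: [507.6, 295.3, 48.2]
eef_rot: [0.116, 0.993, -0.008, -0.003]
force: [-1.3, 0.0, -2.9]
grip_width: 0.552
```

```bash
python3 -m inch '{"hand":[0.8,0.8,0.8,0.8,0.8],"xyz":[[0,0.004,0],[0,0.005,-0.005],[0,0,-0.007],[0,0,-0.005],[0,0,0]],"roll":[0,0,0,0,0]}'
python3 -m inch '{"hand":[0.8,0.8],"xyz":[[0,0,0],[0,0,0]],"roll":[0,0]}'
```

```text
time_s: 24.2
ee_pos: [509.0, 305.1, 30.8]
eef_rot: [0.116, 0.993, -0.007, -0.002]
force: [-0.5, 1.0, -2.5]
grip_width: 0.554
time_s: 24.37
ee_pos: [509.0, 305.2, 30.8]
eef_rot: [0.116, 0.993, -0.007, -0.002]
force: [-1.0, 0.2, -2.2]
grip_width: 0.552
```

```bash
python3 -m inch '{"hand":[0.8,0.8,0.8,0.8],"xyz":[[0,-0.0005,-0.004],[0,0,-0.003],[0,0,0],[0,0,0]],"roll":[0,0,0,0]}'
python3 -m inch '{"hand":[0.8,0.8,0.8],"xyz":[[0,0,-0.002],[0,0,0],[0,0,0]],"roll":[0,0,0]}'
```

```text
time_s: 24.7
ee_pos: [509.3, 304.7, 23.7]
eef_rot: [0.116, 0.993, -0.007, -0.001]
force: [-0.6, -0.4, -3.1]
grip_width: 0.547
time_s: 24.95
ee_pos: [509.4, 304.7, 21.6]
eef_rot: [0.116, 0.993, -0.007, -0.001]
force: [-0.6, -0.7, -2.6]
grip_width: 0.548
```

```bash
python3 -m inch '{"hand":[0.8,0.8,0.8],"xyz":[[0,0,-0.002],[0,0,0],[0,0,0]],"roll":[0,0,0]}'
```

```text
time_s: 25.2
ee_pos: [509.6, 304.9, 21.6]
eef_rot: [0.116, 0.993, -0.006, -0.0]
force: [-0.3, 0.4, -2.5]
grip_width: 0.546
```

```bash
python3 -m inch '{"hand":[0.8,0.8,0.8],"xyz":[[0,0,-0.0025],[0,0,-0.001],[0,0,0]],"roll":[0,0,0]}'
```

```text
time_s: 25.45
ee_pos: [509.8, 304.9, 21.0]
eef_rot: [0.116, 0.993, -0.006, 0.0]
force: [0.4, -0.1, -3.4]
grip_width: 0.547
```

```bash
python3 -m inch '{"hand":[0.8,0.8,0.8],"xyz":[[0,0,-0.003],[0,0,-0.001],[0,0,0]],"roll":[0,0,0]}'
python3 - <<'E'
from bench import robot
from h import *
c=robot.read_camera("scene")
cv2.imwrite("pics/s4.png",cv2.resize(c["image"][100:220,330:480],None,fx=4,fy=4,interpolation=2))
E
```

```text
time_s: 25.7
ee_pos: [510.2, 305.0, 20.4]
eef_rot: [0.116, 0.993, -0.006, 0.002]
force: [0.4, 0.2, -2.6]
grip_width: 0.553
```

View pics/s4.png

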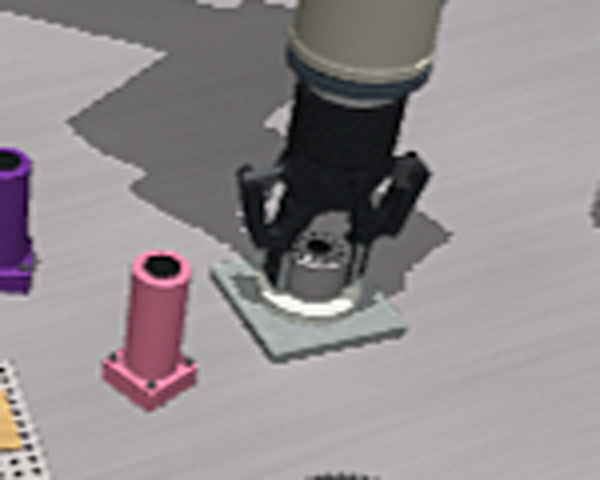

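The bearing is hovering at, or just touching, the middle of the white disc. I'll step down once more until the force changes.

```bash
python3 -m inch '{"hand":[0.8,0.8,0.8,0.8],"xyz":[[0,0,-0.003],[0,0,-0.002],[0,0,0],[0,0,0]],"roll":[0,0,0,0]}'
```

```text
time_s: 26.08
ee_pos: [510.8, 305.5, 20.5]
eef_rot: [0.116, 0.993, -0.005, 0.003]
force: [-0.1, -0.5, -3.1]
grip_width: 0.552
```

```bash
python3 -m inch '{"hand":[0.8,0.8,0.8,0.8],"xyz":[[-0.001,-0.0005,0.003],[-0.002,-0.0005,0],[0,0,-0.004],[0,0,0]],"roll":[0,0,0,0]}'
python3 -m inch '{"hand":[0.8,0.8],"xyz":[[0,0,0],[0,0,0]],"roll":[0,0]}'
```

```text
time_s: 26.42
ee_pos: [507.6, 304.4, 19.8]
eef_rot: [0.116, 0.993, -0.004, 0.003]
force: [-0.5, -1.5, 6.8]
grip_width: 0.545
time_s: 26.58
ee_pos: [507.6, 304.4, 19.7]
eef_rot: [0.116, 0.993, -0.004, 0.004]
force: [-1.9, -1.2, 6.7]
grip_width: 0.554
```

Contact at +6.7 N, centred on the disc. I'll release, rise to about 190 mm and head for the mat.

```bash
python3 -m inch '{"hand":[0.5,0.4,0.3,0.24,0.24],"xyz":[[0,0,0],[0,0,0],[0,0,0],[0,0,0],[0,0,0]],"roll":[0,0,0,0,0]}'
python3 -m inch '{"hand":[0.2,0.2,0.1,0.1,0],"xyz":[[0,0,0],[0,0,0.012],[0,0,0.016],[0,0,0.02],[0,0,0.02]],"roll":[0,0,0,0,0]}'
python3 -m inch '{"hand":[0,0,0,0,0],"xyz":[[0,0,0.025],[0,0,0.025],[0,0,0.025],[0,0,0.02],[0,0,0.01]],"roll":[0,0,0,0,0]}'
python3 -m inch '{"hand":[0,0,0,0,0],"xyz":[[0.002,-0.02,0],[0.003,-0.035,0],[0.003,-0.035,0],[0.003,-0.035,0],[0.003,-0.035,0]],"roll":[0,0,0,0,0]}'
python3 - <<'E'
from bench import robot
from h import *
c=robot.read_camera("top");P=cloud(c)
m=(c["image"].min(2)>165)&(abs(P[...,2]-21)<4)&(np.hypot(P[...,0]-508,P[...,1]-304)<45)
print("bearing",topof(c,P,(508,304),45,62,40),"disc",topof(c,P,(508,304),17.5,26,42))
print(topof(c,P,(456,-290),90,112,30),topof(c,P,(570,-290),94,112,30))
E
```

```text
time_s: 27.0
ee_pos: [507.4, 304.4, 18.4]
eef_rot: [0.116, 0.993, -0.004, 0.003]
force: [0.3, -0.0, 0.3]
grip_width: 0.762
time_s: 27.42
ee_pos: [504.8, 303.1, 86.3]
eef_rot: [0.116, 0.993, -0.007, -0.0]
force: [0.0, -0.2, 0.7]
grip_width: 0.994
time_s: 27.83
ee_pos: [504.2, 302.8, 202.6]
eef_rot: [0.116, 0.993, -0.006, 0.001]
force: [0.4, -0.2, -0.2]
grip_width: 1.003
time_s: 28.25
ee_pos: [518.7, 144.3, 211.9]
eef_rot: [0.112, 0.994, -0.002, 0.006]
force: [0.5, 0.2, 0.5]
grip_width: 1.002
bearing None disc (15, array([472. , 298.2,  20.8]), (472.9, 298.1, 13.0))
(350, array([ 452.5, -287.7,  106. ]), (452.7, -289.7, 20.1)) (298, array([ 568.6, -287.3,  102.6]), (569.1, -289.4, 22.3))
```

```bash
python3 -m inch '{"hand":[0,0,0,0,0],"xyz":[[-0.0058,-0.037,0],[-0.0058,-0.037,0],[-0.0058,-0.037,0],[-0.0058,-0.037,0],[-0.0058,-0.037,0]],"roll":[0,0,0,0,0]}'
python3 -m inch '{"hand":[0,0,0,0,0],"xyz":[[-0.0058,-0.037,0],[-0.0058,-0.037,0],[-0.0058,-0.037,0],[-0.0058,-0.037,0],[-0.0058,-0.037,-0.005]],"roll":[0,0,0,0,0]}'
python3 -m inch '{"hand":[0,0,0,0,0],"xyz":[[-0.003,-0.018,-0.01],[0,0,-0.01],[0,0,0],[0,0,0],[0,0,0]],"roll":[0,0,0,0,0]}'
python3 - <<'E'
from bench import robot
from h import *
print(robot.get_state()["ee_pos"])
c=robot.read_camera("top");P=cloud(c);pickle.dump(c,open("top5.pkl","wb"))
print("bearing",topof(c,P,(508,304),45,62,40))
m=(P[...,2]>17)&(P[...,2]<26)&(np.hypot(P[...,0]-508,P[...,1]-304)<50);print(circ(cv2.convexHull(P[m][:,:2].astype(np.float32))[:,0]))
cv2.imwrite("pics/t5.png",cv2.resize(c["image"][180:290,140:300],None,fx=4,fy=4))
E
```

```text
time_s: 28.72
ee_pos: [489.3, -47.9, 216.5]
eef_rot: [0.111, 0.994, -0.003, 0.009]
force: [0.9, -0.0, 0.3]
grip_width: 1.0
time_s: 29.13
ee_pos: [456.8, -241.6, 216.9]
eef_rot: [0.111, 0.994, -0.004, 0.012]
force: [1.2, 0.2, -0.3]
grip_width: 1.0
time_s: 29.55
ee_pos: [451.9, -267.1, 199.4]
eef_rot: [0.114, 0.993, -0.005, 0.013]
force: [0.1, 0.2, 0.1]
grip_width: 1.002
[ 451.8836391  -267.10216546  199.3759175 ]
bearing (419, array([506.3, 302.2,  54.8]), (506.5, 303.3, 24.1))
(array([507.94776351, 304.91169783]), np.float64(38.20926047815823))
```

View pics/t5.png

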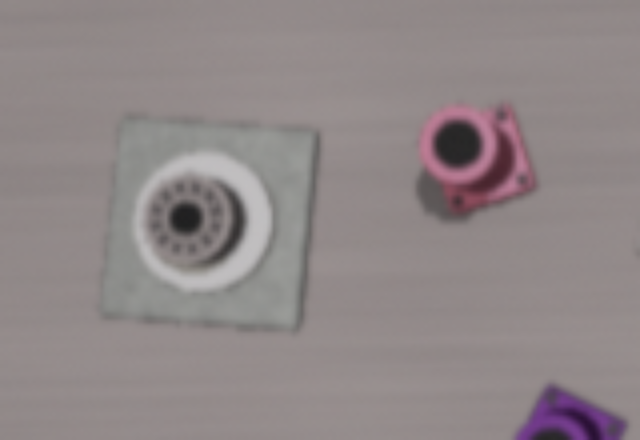

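The bearing sits flat at (506.5,303.3), against the disc centre at (507.9,304.9), so it is about 2 mm off. Next I'll fetch the hub.

```bash
python3 -m inch '{"hand":[0,0,0,0,0],"xyz":[[0,-0.01,0],[0,-0.01,-0.01],[0,0,-0.015],[0,0,-0.015],[0,0,-0.01]],"roll":[0,0,0,0,0]}'
python3 -m inch '{"hand":[0,0,0,0,0],"xyz":[[0,0,-0.01],[0,0,-0.008],[0,0,-0.004],[0,0,0],[0,0,0]],"roll":[0,0,0,0,0]}'
```

```text
time_s: 30.02
ee_pos: [455.2, -289.1, 150.6]
eef_rot: [0.111, 0.994, -0.007, 0.017]
force: [-0.3, -1.1, 0.3]
grip_width: 0.998
time_s: 30.43
ee_pos: [454.9, -290.1, 123.7]
eef_rot: [0.111, 0.994, -0.006, 0.015]
force: [0.9, -0.5, -0.1]
grip_width: 1.0
```

```bash
python3 -m inch '{"hand":[0,0,0,0,0],"xyz":[[0,0,-0.006],[0,0,-0.006],[0,0,-0.006],[0,0,-0.006],[0,0,-0.006]],"roll":[0,0,0,0,0]}'
python3 -m inch '{"hand":[0,0,0,0,0],"xyz":[[0,0,-0.006],[0,0,-0.006],[0,0,-0.006],[0,0,-0.004],[0,0,0]],"roll":[0,0,0,0,0]}'
```

```text
time_s: 30.85
ee_pos: [456.2, -291.1, 93.4]
eef_rot: [0.111, 0.994, -0.008, 0.017]
force: [0.3, 1.0, -0.3]
grip_width: 0.998
time_s: 31.27
ee_pos: [455.5, -290.6, 67.2]
eef_rot: [0.111, 0.994, -0.007, 0.016]
force: [0.5, 0.9, 0.3]
grip_width: 0.998
```

```bash
python3 -m inch '{"hand":[0,0,0,0,0],"xyz":[[-0.001,0,-0.005],[-0.001,0.0005,-0.005],[0,0,-0.004],[0,0,0],[0,0,0]],"roll":[0,0,0,0,0]}'
python3 -m inch '{"hand":[0.3,0.5,0.7,0.8,0.8],"xyz":[[0,0,0],[0,0,0],[0,0,0],[0,0,0],[0,0,0]],"roll":[0,0,0,0,0]}' 50
python3 -m inch '{"hand":[0.8,0.8,0.8,0.8,0.8],"xyz":[[0,0,0],[0,0,0],[0,0,0],[0,0,0],[0,0,0]],"roll":[0,0,0,0,0]}'
```

```text
time_s: 31.68
ee_pos: [453.4, -290.1, 51.7]
eef_rot: [0.111, 0.994, -0.007, 0.016]
force: [-0.4, 0.5, -0.2]
grip_width: 1.002
time_s: 32.1
ee_pos: [453.7, -290.2, 52.4]
eef_rot: [0.111, 0.994, -0.007, 0.017]
force: [-0.0, -0.2, -4.4]
grip_width: 0.457
time_s: 32.52
ee_pos: [453.7, -290.2, 52.4]
eef_rot: [0.111, 0.994, -0.007, 0.017]
force: [-0.1, 0.1, -1.6]
grip_width: 0.454
```

```bash
python3 -m inch '{"hand":[0.8,0.8,0.8,0.8,0.8],"xyz":[[0,0,0.008],[0,0,0.012],[0,0,0.014],[0,0,0.014],[0,0,0.008]],"roll":[0,0,0,0,0]}'
python3 -m inch '{"hand":[0.8,0.8,0.8,0.8,0.8],"xyz":[[0.002,0.008,0],[0.005,0.018,0],[0.006,0.022,0],[0.006,0.022,0],[0.006,0.022,0]],"roll":[0,0,0,0,0]}'
python3 -m inch '{"hand":[0.8,0.8,0.8,0.8,0.8],"xyz":[[0.006,0.022,0],[0.006,0.022,0],[0.006,0.022,0],[0.006,0.022,0],[0.006,0.022,0]],"roll":[0,0,0,0,0]}'
python3 -m inch '{"hand":[0.8,0.8,0.8,0.8,0.8],"xyz":[[0.006,0.022,0],[0.006,0.022,0],[0.006,0.018,0],[0.003,0.01,0],[0,0,0]],"roll":[0,0,0,0,0]}'
```

```text
time_s: 32.93
ee_pos: [451.2, -288.3, 109.3]
eef_rot: [0.111, 0.994, -0.005, 0.014]
force: [0.2, -0.6, -6.5]
grip_width: 0.456
time_s: 33.35
ee_pos: [476.6, -195.7, 111.0]
eef_rot: [0.114, 0.993, -0.007, 0.015]
force: [1.3, 0.3, -6.4]
grip_width: 0.456
time_s: 33.77
ee_pos: [505.1, -77.0, 108.9]
eef_rot: [0.114, 0.993, -0.006, 0.013]
force: [-0.3, -0.1, -6.1]
grip_width: 0.454
time_s: 34.18
ee_pos: [524.7, 5.3, 106.8]
eef_rot: [0.112, 0.994, -0.005, 0.011]
force: [-0.2, 0.4, -5.8]
grip_width: 0.458
```

```bash
python3 -m inch '{"hand":[0.8,0.8,0.8,0.8,0.8],"xyz":[[0.006,0.003,0],[0.007,0.004,-0.006],[0.002,0.002,-0.01],[0,0,-0.01],[0,0,0]],"roll":[0,0,0,0,0]}'
python3 -m inch '{"hand":[0.8,0.8],"xyz":[[0,0,0],[0,0,0]],"roll":[0,0]}'
```

```text
time_s: 34.6
ee_pos: [540.5, 13.8, 77.5]
eef_rot: [0.112, 0.994, -0.005, 0.011]
force: [-0.8, 0.3, -6.7]
grip_width: 0.458
time_s: 34.77
ee_pos: [539.6, 13.0, 75.9]
eef_rot: [0.113, 0.994, -0.005, 0.009]
force: [-0.6, -0.3, -5.7]
grip_width: 0.461
```

```bash
python3 -m inch '{"hand":[0.8,0.8,0.8,0.8,0.8],"xyz":[[0,0.001,-0.004],[0.001,0.001,-0.004],[0,0,-0.004],[0,0,0],[0,0,0]],"roll":[0,0,0,0,0]}'
python3 -m inch '{"hand":[0.8,0.8],"xyz":[[0,0,0],[0,0,0]],"roll":[0,0]}'
```

```text
time_s: 35.18
ee_pos: [540.5, 14.4, 63.1]
eef_rot: [0.114, 0.993, -0.005, 0.01]
force: [-0.1, -0.4, -6.7]
grip_width: 0.455
time_s: 35.35
ee_pos: [540.6, 14.4, 63.2]
eef_rot: [0.113, 0.993, -0.006, 0.01]
force: [0.3, 0.6, -6.1]
grip_width: 0.452
```

```bash
python3 -m inch '{"hand":[0.8,0.8,0.8],"xyz":[[0,0.0005,-0.003],[0,0,0],[0,0,0]],"roll":[0,0,0]}'
python3 -m inch '{"hand":[0.8,0.8,0.8],"xyz":[[0,0,-0.002],[0,0,0],[0,0,0]],"roll":[0,0,0]}'
```

```text
time_s: 35.6
ee_pos: [541.2, 15.2, 61.3]
eef_rot: [0.113, 0.993, -0.005, 0.011]
force: [-0.3, -0.3, -5.7]
grip_width: 0.455
time_s: 35.85
ee_pos: [541.6, 15.1, 61.3]
eef_rot: [0.113, 0.993, -0.005, 0.012]
force: [0.4, -0.0, -6.4]
grip_width: 0.455
```

```bash
python3 -m inch '{"hand":[0.8,0.8,0.8,0.8],"xyz":[[-0.001,0,-0.003],[0,0,-0.002],[0,0,0],[0,0,0]],"roll":[0,0,0,0]}'
```

```text
time_s: 36.18
ee_pos: [542.4, 15.0, 60.2]
eef_rot: [0.113, 0.993, -0.005, 0.015]
force: [0.7, -0.7, -7.0]
grip_width: 0.459
```

```bash
python3 -m inch '{"hand":[0.8,0.8,0.8,0.8],"xyz":[[-0.002,0,0.001],[-0.001,0,-0.003],[0,0,-0.001],[0,0,0]],"roll":[0,0,0,0]}'
python3 - <<'E'
from bench import robot
from h import *
c=robot.read_camera("scene")
cv2.imwrite("pics/s6.png",cv2.resize(c["image"][110:260,230:400],None,fx=4,fy=4,interpolation=2)[:600])
E
```

```text
time_s: 36.52
ee_pos: [540.3, 14.3, 59.0]
eef_rot: [0.113, 0.993, -0.006, 0.017]
force: [-0.3, 0.4, -6.4]
grip_width: 0.456
```

View pics/s6.png

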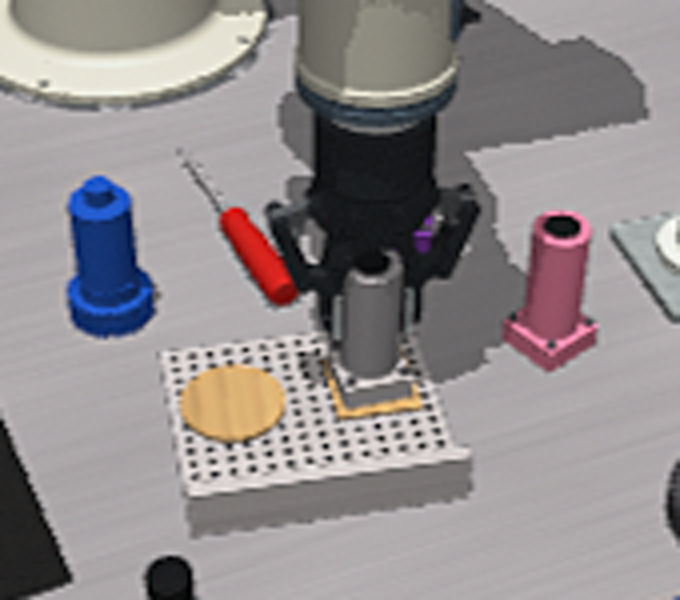

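The hub is square over its pad and within a millimetre or two of it. I'll keep lowering.

```bash
python3 -m inch '{"hand":[0.8,0.8,0.8,0.8],"xyz":[[0,0.0005,-0.003],[0,0,-0.002],[0,0,0],[0,0,0]],"roll":[0,0,0,0]}'
```

```text
time_s: 36.9
ee_pos: [541.5, 14.0, 57.8]
eef_rot: [0.113, 0.993, -0.006, 0.019]
force: [-0.3, 1.1, -5.7]
grip_width: 0.456
```

```bash
python3 - <<'E'
from bench import robot
from h import *
c=robot.read_camera("scene");P=cloud(c);c0=pickle.load(open("scene0.pkl","rb"));P0=cloud(c0)
for p,cc in((P0,(545.6,13.7)),(P,(544,12))):
    m=(np.hypot(p[...,0]-cc[0],p[...,1]-cc[1])<24)
    q=p[m]; h=np.histogram(q[:,2],bins=np.arange(105,126,1)); print(h[0])
    f=(np.hypot(p[...,0]-cc[0],p[...,1]-cc[1])<36)&(p[...,2]<60)&(p[...,2]>6); print(np.histogram(p[f][:,2],bins=np.arange(6,50,2))[0])
E
```

```text
[ 3  8  4 11  3  4  3  4  7 10 20 39 33 18  3  1  0  0  0  0]
[25 27 17 22 11 10 10 10 11 12 14 11 22 45 20 13  7  8  9  9 13]
[ 4  6  2  6  6  5  5  5 10  1 18 19 30 14  7  4  1  0  1  0]
[33 31 25 39 18 11 12 11 11 12 16 12 22 46 25  9 10  8 11  7  8]
```

Compared with the start image, the hub's top and flange heights match to about 1 mm, so it is essentially on the pad. I'll release it gently and retreat.

```bash
python3 -m inch '{"hand":[0.8,0.8,0.8],"xyz":[[-0.001,0.0005,-0.002],[0,0,0],[0,0,0]],"roll":[0,0,0]}'
python3 -m inch '{"hand":[0.5,0.4,0.3,0.2,0],"xyz":[[0,0,0],[0,0,0],[0,0,0],[0,0,0],[0,0,0]],"roll":[0,0,0,0,0]}'
python3 -m inch '{"hand":[0,0,0,0,0],"xyz":[[0,0,0],[0,0,0],[0,0,0.01],[0,0,0.015],[0,0,0.015]],"roll":[0,0,0,0,0]}'
python3 -m inch '{"hand":[0,0,0,0,0],"xyz":[[0,0,0.02],[0,0,0.02],[0,0,0.02],[0,0,0.01],[0,0,0]],"roll":[0,0,0,0,0]}'
python3 -m inch '{"hand":[0,0,0,0,0],"xyz":[[0,-0.02,0],[0.003,-0.03,0],[0.003,-0.03,0],[0.003,-0.03,0],[0.003,-0.03,0]],"roll":[0,0,0,0,0]}'
python3 -m inch '{"hand":[0,0,0,0,0],"xyz":[[0.003,-0.03,0],[0.003,-0.03,0],[0.003,-0.03,0],[0.003,-0.02,0],[0,0,0]],"roll":[0,0,0,0,0]}'
python3 - <<'E'
from bench import robot
from h import *
c=robot.read_camera("top");P=cloud(c)
print("hub",topof(c,P,(540,15),105,122,32),topof(c,P,(540,15),26,36,40),"shaft",topof(c,P,(569,-290),94,112,30))
cv2.imwrite("pics/t6.png",cv2.resize(c["image"][150:290,240:480],None,fx=3,fy=3))
E
```

```text
time_s: 37.2
ee_pos: [542.0, 13.9, 57.5]
eef_rot: [0.113, 0.993, -0.006, 0.021]
force: [-0.1, 0.3, -2.6]
grip_width: 0.456
time_s: 37.62
ee_pos: [542.2, 14.0, 56.3]
eef_rot: [0.113, 0.993, -0.006, 0.021]
force: [-0.1, -0.1, -0.3]
grip_width: 0.917
time_s: 38.03
ee_pos: [540.2, 14.1, 95.6]
eef_rot: [0.113, 0.993, -0.006, 0.018]
force: [0.0, -0.9, 0.2]
grip_width: 1.001
time_s: 38.45
ee_pos: [540.6, 14.2, 175.0]
eef_rot: [0.113, 0.993, -0.006, 0.02]
force: [0.3, -0.1, 0.6]
grip_width: 0.999
time_s: 38.87
ee_pos: [551.6, -125.2, 176.5]
eef_rot: [0.109, 0.994, -0.006, 0.021]
force: [0.7, 0.2, 0.9]
grip_width: 0.997
time_s: 39.28
ee_pos: [562.3, -245.7, 174.9]
eef_rot: [0.111, 0.994, -0.006, 0.021]
force: [0.0, -0.2, 0.3]
grip_width: 1.002
hub (316, array([538.7,  13.6, 116. ]), (539.2, 13.4, 20.0)) (152, array([530.1,  12.4,  31.6]), (538.6, 14.5, 31.9)) shaft None
```

View pics/t6.png

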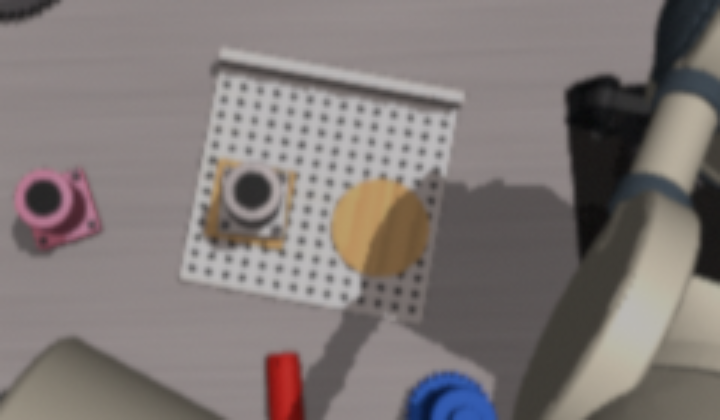

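The hub is upright at (539,14) on its pad, whose centre is (539.6,15.4). The tool has picked up about 2.4° of tilt from the small downward steps, so I'll try small upward steps to undo it.

```bash
python3 -m inch '{"hand":[0,0,0,0,0],"xyz":[[0,-0.01,0.002],[0,-0.01,0.002],[0,0,0.002],[0,0,0.002],[0,0,0.002]],"roll":[0,0,0,0,0]}'
python3 -m inch '{"hand":[0,0,0,0,0],"xyz":[[0,0,0.002],[0,0,0.002],[0,0,0.002],[0,0,0.002],[0,0,0.002]],"roll":[0,0,0,0,0]}'
python3 -m inch '{"hand":[0,0,0,0,0],"xyz":[[0,0,0.002],[0,0,0],[0,0,0.002],[0,0,0],[0,0,0]],"roll":[0,0,0,0,0]}'
```

```text
time_s: 39.75
ee_pos: [560.7, -262.6, 184.4]
eef_rot: [0.11, 0.994, -0.005, 0.019]
force: [-0.3, -0.0, 0.1]
grip_width: 1.0
time_s: 40.17
ee_pos: [561.0, -260.6, 196.0]
eef_rot: [0.109, 0.994, -0.004, 0.019]
force: [-0.4, 0.0, 0.2]
grip_width: 0.997
time_s: 40.58
ee_pos: [561.2, -260.4, 201.1]
eef_rot: [0.109, 0.994, -0.005, 0.019]
force: [-0.7, 0.6, -0.1]
grip_width: 0.999
```

```bash
python3 -m inch '{"hand":[0,0,0,0,0],"xyz":[[0.002,-0.01,-0.008],[0.002,-0.01,-0.014],[0.002,-0.007,-0.014],[0,0,-0.014],[0,0,-0.006]],"roll":[0,0,0,0,0]}'
python3 -m inch '{"hand":[0,0],"xyz":[[0,0,0],[0,0,0]],"roll":[0,0]}'
```

```text
time_s: 41.0
ee_pos: [568.0, -291.9, 139.9]
eef_rot: [0.109, 0.994, -0.005, 0.02]
force: [-1.0, 1.1, 0.1]
grip_width: 1.0
time_s: 41.17
ee_pos: [566.7, -292.4, 136.0]
eef_rot: [0.11, 0.994, -0.004, 0.018]
force: [0.4, -0.2, 0.5]
grip_width: 1.001
```

```bash
python3 -m inch '{"hand":[0,0,0,0,0],"xyz":[[0.001,0.002,-0.006],[0.001,0.001,-0.01],[0,0,-0.01],[0,0,-0.01],[0,0,-0.006]],"roll":[0,0,0,0,0]}'
python3 -m inch '{"hand":[0,0,0,0,0],"xyz":[[0,0,-0.006],[0,0,-0.008],[0,0,-0.006],[0,0,-0.004],[0,0,0]],"roll":[0,0,0,0,0]}'
```

```text
time_s: 41.58
ee_pos: [570.0, -289.5, 92.1]
eef_rot: [0.109, 0.994, -0.005, 0.019]
force: [0.1, 0.4, 0.4]
grip_width: 1.001
time_s: 42.0
ee_pos: [569.3, -288.8, 63.4]
eef_rot: [0.109, 0.994, -0.004, 0.018]
force: [0.1, -0.0, 0.0]
grip_width: 0.997
```

```bash
python3 -m inch '{"hand":[0,0,0,0],"xyz":[[0.0005,-0.0005,-0.004],[0,0,-0.004],[0,0,0],[0,0,0]],"roll":[0,0,0,0]}'
python3 -m inch '{"hand":[0.3,0.5,0.7,0.8,0.8],"xyz":[[0,0,0],[0,0,0],[0,0,0],[0,0,0],[0,0,0]],"roll":[0,0,0,0,0]}' 60
python3 -m inch '{"hand":[0.8,0.8,0.8,0.8,0.8],"xyz":[[0,0,0],[0,0,0],[0,0,0],[0,0,0],[0,0,0]],"roll":[0,0,0,0,0]}'
python3 -m inch '{"hand":[0.8,0.8,0.8,0.8,0.8],"xyz":[[0,0,0.008],[0,0,0.012],[0,0,0.014],[0,0,0.014],[0,0,0.008]],"roll":[0,0,0,0,0]}'
python3 -m inch '{"hand":[0.8,0.8,0.8,0.8,0.8],"xyz":[[-0.002,0.008,0],[-0.004,0.018,0],[-0.005,0.022,0],[-0.005,0.022,0],[-0.005,0.022,0]],"roll":[0,0,0,0,0]}'
python3 -m inch '{"hand":[0.8,0.8,0.8,0.8,0.8],"xyz":[[-0.005,0.022,0],[-0.005,0.022,0],[-0.004,0.018,0],[-0.002,0.01,0],[0,0,0]],"roll":[0,0,0,0,0]}'
```

```text
time_s: 42.33
ee_pos: [570.2, -289.7, 55.1]
eef_rot: [0.109, 0.994, -0.004, 0.019]
force: [0.1, -0.4, 0.0]
grip_width: 0.999
time_s: 42.75
ee_pos: [570.5, -289.7, 56.0]
eef_rot: [0.109, 0.994, -0.005, 0.019]
force: [0.3, -0.0, -6.1]
grip_width: 0.5
time_s: 43.17
ee_pos: [570.5, -289.7, 55.9]
eef_rot: [0.109, 0.994, -0.005, 0.019]
force: [0.3, 0.9, -0.9]
grip_width: 0.5
time_s: 43.58
ee_pos: [568.5, -288.6, 114.3]
eef_rot: [0.109, 0.994, -0.003, 0.017]
force: [0.6, -0.1, -4.5]
grip_width: 0.5
time_s: 44.0
ee_pos: [547.7, -196.6, 117.8]
eef_rot: [0.111, 0.994, -0.005, 0.02]
force: [0.1, 0.8, -4.9]
grip_width: 0.503
time_s: 44.42
ee_pos: [526.3, -114.8, 117.1]
eef_rot: [0.11, 0.994, -0.004, 0.018]
force: [0.6, -0.1, -4.2]
grip_width: 0.5
```

```bash
python3 -m inch '{"hand":[0.8,0.8,0.8,0.8,0.8],"xyz":[[-0.001,0.01,0],[-0.001,0.012,0],[-0.001,0.008,-0.008],[0,0,-0.01],[0,0,-0.01]],"roll":[0,0,0,0,0]}'
python3 -m inch '{"hand":[0.8,0.8,0.8],"xyz":[[0,0,-0.008],[0,0,0],[0,0,0]],"roll":[0,0,0]}'
```

```text
time_s: 44.83
ee_pos: [524.8, -83.0, 88.9]
eef_rot: [0.11, 0.994, -0.005, 0.02]
force: [0.2, 0.1, -4.1]
grip_width: 0.495
time_s: 45.08
ee_pos: [523.6, -83.1, 76.6]
eef_rot: [0.11, 0.994, -0.004, 0.018]
force: [-0.4, -0.4, -5.7]
grip_width: 0.502
```

```bash
python3 -m inch '{"hand":[0.8,0.8,0.8,0.8,0.8],"xyz":[[-0.001,0.002,0],[-0.001,0.002,-0.003],[0,0,-0.004],[0,0,0],[0,0,0]],"roll":[0,0,0,0,0]}'
python3 -m inch '{"hand":[0.8,0.8,0.8],"xyz":[[0,0,-0.002],[0,0,0],[0,0,0]],"roll":[0,0,0]}'
```

```text
time_s: 45.5
ee_pos: [522.0, -79.5, 69.3]
eef_rot: [0.111, 0.994, -0.004, 0.018]
force: [1.0, -0.3, -4.6]
grip_width: 0.505
time_s: 45.75
ee_pos: [522.3, -79.6, 67.4]
eef_rot: [0.111, 0.994, -0.005, 0.019]
force: [0.2, -0.8, -3.8]
grip_width: 0.5
```

```bash
python3 -m inch '{"hand":[0.8,0.8,0.8],"xyz":[[-0.0005,0.001,-0.003],[0,0,0],[0,0,0]],"roll":[0,0,0]}'
python3 -m inch '{"hand":[0.8,0.8,0.8],"xyz":[[0,0,-0.002],[0,0,0],[0,0,0]],"roll":[0,0,0]}'
```

```text
time_s: 46.0
ee_pos: [522.5, -78.8, 65.0]
eef_rot: [0.111, 0.994, -0.005, 0.02]
force: [0.6, 0.2, -4.6]
grip_width: 0.506
time_s: 46.25
ee_pos: [523.5, -78.7, 64.9]
eef_rot: [0.111, 0.994, -0.005, 0.022]
force: [0.3, -1.1, -5.0]
grip_width: 0.506
```

```bash
python3 -m inch '{"hand":[0.8,0.8,0.8,0.8],"xyz":[[-0.001,0,0.001],[-0.001,0,-0.003],[0,0,-0.001],[0,0,0]],"roll":[0,0,0,0]}'
```

```text
time_s: 46.58
ee_pos: [522.2, -78.3, 63.4]
eef_rot: [0.111, 0.994, -0.005, 0.023]
force: [-0.3, -0.5, -5.1]
grip_width: 0.504
```

```bash
python3 -m inch '{"hand":[0.8,0.8,0.8,0.8],"xyz":[[-0.0005,0,-0.003],[-0.0005,0,-0.002],[0,0,0],[0,0,0]],"roll":[0,0,0,0]}'
python3 - <<'E'
from bench import robot
from h import *
c=robot.read_camera("scene");P=cloud(c);P0=cloud(pickle.load(open("scene0.pkl","rb")))
for p,cc in((P0,(522,-83)),(P,(523,-81))):
    r=np.hypot(p[...,0]-cc[0],p[...,1]-cc[1])
    print(np.histogram(p[r<16][:,2],bins=np.arange(118,134,1))[0],np.histogram(p[(r<40)][:,2],bins=np.arange(20,50,2))[0])
cv2.imwrite("pics/s7.png",cv2.resize(c["image"][110:260,230:400],None,fx=4,fy=4,interpolation=2)[:600])
E
```

```text
time_s: 46.92
ee_pos: [523.4, -78.5, 62.5]
eef_rot: [0.111, 0.993, -0.005, 0.027]
force: [-0.1, -0.6, -4.4]
grip_width: 0.506
[5 0 3 3 1 3 9 7 9 9 2 1 0 0 0] [12 16  7 21  7 16 32 64 21 12  7  4  9 13]
[ 2  3  2  4  0  4  1  7 10  6  6  2  1  0  0] [10 12  9 12 14 14 31 64 24 12  8  8 10  5]
```

View pics/s7.png

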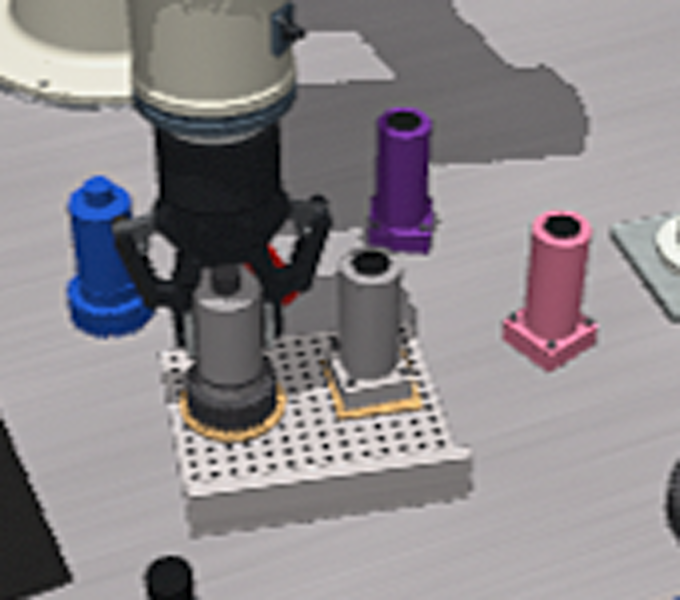

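The shaft is on its pad to within about 1 mm, judging by the depth match to the start image. I'll nudge it -2 mm in x, release and retreat.

```bash
python3 -m inch '{"hand":[0.8,0.8,0.8],"xyz":[[-0.002,0.0005,0],[0,0,0],[0,0,0]],"roll":[0,0,0]}'
python3 -m inch '{"hand":[0.5,0.4,0.3,0.2,0.1],"xyz":[[0,0,0],[0,0,0],[0,0,0],[0,0,0],[0,0,0]],"roll":[0,0,0,0,0]}'
python3 -m inch '{"hand":[0,0,0,0,0],"xyz":[[0,0,0],[0,0,0],[0,0,0.01],[0,0,0.015],[0,0,0.015]],"roll":[0,0,0,0,0]}'
python3 -m inch '{"hand":[0,0,0,0,0],"xyz":[[0,0,0.02],[0,0,0.02],[0,0,0.02],[0,0,0.01],[0,0,0]],"roll":[0,0,0,0,0]}'
python3 -m inch '{"hand":[0,0,0,0,0],"xyz":[[0,-0.02,0],[-0.003,-0.03,0],[-0.003,-0.03,0],[-0.003,-0.03,0],[-0.003,-0.03,0]],"roll":[0,0,0,0,0]}'
python3 -m inch '{"hand":[0,0,0,0,0],"xyz":[[0,-0.03,0],[0,-0.03,0],[0,-0.03,0],[0,-0.02,0],[0,0,0]],"roll":[0,0,0,0,0]}'
python3 - <<'E'
from bench import robot
from h import *
c=robot.read_camera("top");P=cloud(c)
print("hub",topof(c,P,(540,15),105,122,32))
print("shaft stub",topof(c,P,(520,-78),121,135,32),"body",topof(c,P,(520,-78),108,118,32),"foot",topof(c,P,(520,-78),28,38,42))
print("bearing",topof(c,P,(508,304),45,62,40),"ring",topof(c,P,(735,193),15,28,70),"bottle",topof(c,P,(742,-189),121,135,30))
cv2.imwrite("pics/t8.png",c["image"])
E
```

```text
time_s: 47.22
ee_pos: [521.8, -78.3, 62.0]
eef_rot: [0.111, 0.993, -0.005, 0.027]
force: [-0.6, 0.6, 5.3]
grip_width: 0.5
time_s: 47.63
ee_pos: [521.4, -78.2, 61.6]
eef_rot: [0.111, 0.993, -0.005, 0.027]
force: [-0.1, -0.4, -0.0]
grip_width: 0.898
time_s: 48.05
ee_pos: [519.5, -77.8, 101.1]
eef_rot: [0.111, 0.994, -0.005, 0.024]
force: [0.6, -0.1, 0.2]
grip_width: 1.003
time_s: 48.47
ee_pos: [519.8, -77.8, 180.4]
eef_rot: [0.111, 0.993, -0.005, 0.026]
force: [0.4, 1.1, 0.1]
grip_width: 1.002
time_s: 48.88
ee_pos: [506.9, -217.2, 181.7]
eef_rot: [0.107, 0.994, -0.004, 0.027]
force: [0.8, -0.0, 0.4]
grip_width: 0.998
time_s: 49.3
ee_pos: [503.8, -337.2, 180.0]
eef_rot: [0.109, 0.994, -0.004, 0.026]
force: [-0.6, 0.7, -0.4]
grip_width: 1.0
hub (314, array([538.6,  13.6, 116. ]), (539.1, 13.5, 19.9))
shaft stub (79, array([520.1, -78.8, 125.7]), (520.2, -79.0, 9.8)) body (281, array([519.7, -78.3, 111.9]), (519.9, -78.6, 21.5)) foot (179, array([512.7, -70.9,  33.7]), (519.8, -78.6, 30.7))
bearing (414, array([506.4, 302.2,  55.2]), (506.6, 303.2, 24.2)) ring (1796, array([735. , 193.3,  21.2]), (735.5, 194.5, 55.7)) bottle (128, array([ 742.2, -189. ,  128.4]), (743.2, -189.3, 13.2))
```

View pics/t8.png

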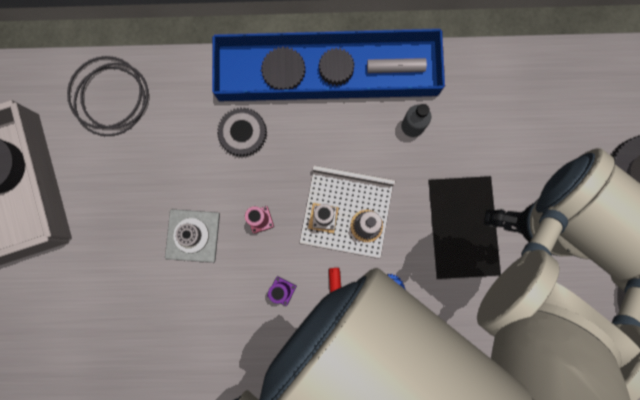

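The top view shows the bearing on the disc at (188,235), the hub at (323,213) and the shaft at (368,224) on their pads. The ring gear and bottle haven't moved, and the arm is clear of everything. Handing in.

```bash
python3 -c "
from bench import robot
print(robot.close_job(), robot.get_state()['time_s'])"
```

```text
the job is handed in; nothing more can be done
the job is handed in; nothing more can be done
```

The job is done and handed in at about 49 s, in the order asked. Both tall parts went onto the mat, then the bearing onto the disc with both still there, then the hub and shaft back onto their own pads.

Last top-camera check:

| Item | Measured (mm) | Target or start (mm) | Off by |
|---|---|---|---|
| Shaft on round pad | (520, -78.6), upright | (520.4, -78.1) | under 1 mm |
| Hub on square pad | (539.1, 13.5), upright | (539.6, 15.4) | about 2 mm |
| Bearing on disc, flat | (506.6, 303.2) | (507.9, 304.9) | about 2 mm |
| Ring gear | (735.5, 194.5) | (734.9, 193.2) at start | within measuring error |
| Oil bottle | (743.2, -189.3) | (742.6, -189.2) at start | within measuring error |

The arm ended clear of everything.

- **Camera disagreement:** the scene camera read about 4 mm off from the top camera. I used the top camera because it agreed with the gripper.
- **Tool tilt:** the tool built up about 3° of tilt during the small lowering steps and I could not remove it. The parts still ended upright.
- **Contact force:** the highest I read was about 25 N at the wrist, when the shaft first touched the mat.

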